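Put turned feet to cure in the drying rack under its dust cover

TASK

Put every turned wooden foot into the drying rack, one to a bay and standing flat on its end. The thin dust cover, on which the brass weight stands for now, is to be slid over the front edge of the raised bench (the edge nearest the robot) until it overhangs far enough to be picked up there. With all the feet in, lay the cover squarely on the rack's two end blocks and set the brass weight upright on the middle of it; do not let the cover or the weight fall off the raised bench, and leave the other tools where they are.

Things in the scene. Friction and masses are not known exactly. Their poses are not given: they have to be found in the camera images.
- bench_edge (a point): Middle of the front upper edge of the raised plywood bench, at its top face, 130 mm above the work surface. x points from this edge across the top, away from the robot (0 to 420 mm); y along the edge to the left (-430 to 430 mm). The top is 24 mm thick; the legs stand 70 mm back from this edge, and in front of it nothing stands. Turned by up to 0.05 rad.
- rack: Fixed pale wooden rack on the raised bench, at its left or right, 250 mm (its x, pointing away from the robot within 0.4 rad) by 50 mm (its y); origin under its middle. A 12 mm base board has five bays in a row between beads 5 mm high; above these the long sides are open. At each end a block, 15 mm thick along x, 50 mm wide, its top 58 mm above the bench, carries the cover.
- rack_top (a point): Middle of the rack at the level of the end blocks' tops (58 mm above the bench): where the middle of the cover's underside belongs. Axes as the rack.
- bay1 (a point): Middle of the floor of bay 1 of 5 (counted along the rack's +x), 12 mm above the bench. Each bay is 40 mm along the rack's x by 44 mm along its y inside beads 3 to 4 mm thick and 5 mm high; bays are 44 mm apart.
- bay2 (a point): Middle of the floor of bay 2 of 5 (counted along the rack's +x), 12 mm above the bench. Each bay is 40 mm along the rack's x by 44 mm along its y inside beads 3 to 4 mm thick and 5 mm high; bays are 44 mm apart.
- bay3 (a point): Middle of the floor of bay 3 of 5 (counted along the rack's +x), 12 mm above the bench. Each bay is 40 mm along the rack's x by 44 mm along its y inside beads 3 to 4 mm thick and 5 mm high; bays are 44 mm apart.
- bay4 (a point): Middle of the floor of bay 4 of 5 (counted along the rack's +x), 12 mm above the bench. Each bay is 40 mm along the rack's x by 44 mm along its y inside beads 3 to 4 mm thick and 5 mm high; bays are 44 mm apart.
- bay5 (a point): Middle of the floor of bay 5 of 5 (counted along the rack's +x), 12 mm above the bench. Each bay is 40 mm along the rack's x by 44 mm along its y inside beads 3 to 4 mm thick and 5 mm high; bays are 44 mm apart.
- cover: Loose dark hardboard dust cover, 262 mm (its x, pointing away from the robot within 0.3 rad) by 62 mm (its y) by 3 mm, about 50 g; origin under its middle. Starts flat on the raised bench, its near end 10 to 55 mm behind the front edge; too thin to be gripped lying flat. Slides under a fingertip pressed on it with about 10 N. 6 mm wider than the rack each side, 6 mm longer each end.
- cover_near (a point): Middle of the cover's end nearest the robot (131 mm along its -x from its middle, at half its thickness).
- weight: Loose brass weight, 0.36 kg: a round body 44 mm in diameter and 26 mm high with an upright handle 18 mm in diameter on it, 58 mm high in all; origin at the middle of its underside, z up. At the start it stands on the cover.
- weight_grip (a point): Point on the axis of the brass weight's handle, 48 mm above its underside and 22 mm above the flat top of its wide part; here it can be gripped from above.
- foot1: Turned dark wooden bun foot 1 (some of the five may be absent): 38 mm in diameter at the belly (from 7 mm below to 7 mm above its middle), 32 mm in diameter at its flat ends, 28 mm high, 25 g; both ends are alike and either may be down. Origin at its centre, z along its axis, 14 mm above what it stands on. Stands on the raised bench. All are alike and any bay will do.
- foot2: Turned dark wooden bun foot 2 (some of the five may be absent): 38 mm in diameter at the belly (from 7 mm below to 7 mm above its middle), 32 mm in diameter at its flat ends, 28 mm high, 25 g; both ends are alike and either may be down. Origin at its centre, z along its axis, 14 mm above what it stands on. Stands on the raised bench. All are alike and any bay will do.
- foot3: Turned dark wooden bun foot 3 (some of the five may be absent): 38 mm in diameter at the belly (from 7 mm below to 7 mm above its middle), 32 mm in diameter at its flat ends, 28 mm high, 25 g; both ends are alike and either may be down. Origin at its centre, z along its axis, 14 mm above what it stands on. Stands on the raised bench. All are alike and any bay will do.
- foot4: Turned dark wooden bun foot 4 (some of the five may be absent): 38 mm in diameter at the belly (from 7 mm below to 7 mm above its middle), 32 mm in diameter at its flat ends, 28 mm high, 25 g; both ends are alike and either may be down. Origin at its centre, z along its axis, 14 mm above what it stands on. Stands on the raised bench. All are alike and any bay will do.
- foot5: Turned dark wooden bun foot 5 (some of the five may be absent): 38 mm in diameter at the belly (from 7 mm below to 7 mm above its middle), 32 mm in diameter at its flat ends, 28 mm high, 25 g; both ends are alike and either may be down. Origin at its centre, z along its axis, 14 mm above what it stands on. Stands on the raised bench. All are alike and any bay will do.
- mallet: Bystander: wooden mallet lying on the raised bench towards its back, head 58 x 125 x 75 mm high, handle 27 mm thick running 155 mm out to its +y; origin under the head's middle.
- mitre_box: Bystander: grey mitre box on the raised bench towards its back, 50 x 220 x 42 mm high; origin under its middle.
- chisel: Bystander: chisel lying on the raised bench towards its back, 240 mm long along its x, 26 mm high; origin under its middle.
- sanding_block: Bystander: cork sanding block on the raised bench near the front edge, 40 x 70 x 22 mm high; origin under its middle.
- try_square: Bystander: try square lying at the left end of the raised bench, stock 20 x 110 x 16 mm, steel blade 150 mm long along its +x; origin under the stock's middle.
- oil_tin: Bystander: blue oil tin on the raised bench at its right end, 58 mm in diameter, 89 mm high; origin under its middle.
There are look-alikes about, which are no part of the job. Several things have the shape of the weight; the one meant has the colours described above.

How it is judged (in metres and radians):
On the way, in this order (a step that is already met when the one before it is completed fails the run):
1. the cover, lying flat on the raised bench, overhangs its front edge by more than 20 mm (x of cover_near in the frame of bench_edge below -0.02 m and z of cover_near in the frame of bench_edge between -0.008 and 0.008 m and angle between cover's own z axis and vertical below 0.05 rad), for 0.2 s.
2. every foot stands in a bay of its own and the cover lies on both end blocks of the rack (((x of foot1 in the frame of bay1 between -0.009 and 0.009 m and y of foot1 in the frame of bay1 between -0.011 and 0.011 m and z of foot1 in the frame of bay1 between 0.01 and 0.018 m) or (x of foot1 in the frame of bay2 between -0.009 and 0.009 m and y of foot1 in the frame of bay2 between -0.011 and 0.011 m and z of foot1 in the frame of bay2 between 0.01 and 0.018 m) or (x of foot1 in the frame of bay3 between -0.009 and 0.009 m and y of foot1 in the frame of bay3 between -0.011 and 0.011 m and z of foot1 in the frame of bay3 between 0.01 and 0.018 m) or (x of foot1 in the frame of bay4 between -0.009 and 0.009 m and y of foot1 in the frame of bay4 between -0.011 and 0.011 m and z of foot1 in the frame of bay4 between 0.01 and 0.018 m) or (x of foot1 in the frame of bay5 between -0.009 and 0.009 m and y of foot1 in the frame of bay5 between -0.011 and 0.011 m and z of foot1 in the frame of bay5 between 0.01 and 0.018 m)) and angle between the z axis of each of foot1, foot2, foot3, foot4, foot5 and the z axis of rack, either way round below 0.15 rad and ((x of foot2 in the frame of bay1 between -0.009 and 0.009 m and y of foot2 in the frame of bay1 between -0.011 and 0.011 m and z of foot2 in the frame of bay1 between 0.01 and 0.018 m) or (x of foot2 in the frame of bay2 between -0.009 and 0.009 m and y of foot2 in the frame of bay2 between -0.011 and 0.011 m and z of foot2 in the frame of bay2 between 0.01 and 0.018 m) or (x of foot2 in the frame of bay3 between -0.009 and 0.009 m and y of foot2 in the frame of bay3 between -0.011 and 0.011 m and z of foot2 in the frame of bay3 between 0.01 and 0.018 m) or (x of foot2 in the frame of bay4 between -0.009 and 0.009 m and y of foot2 in the frame of bay4 between -0.011 and 0.011 m and z of foot2 in the frame of bay4 between 0.01 and 0.018 m) or (x of foot2 in the frame of bay5 between -0.009 and 0.009 m and y of foot2 in the frame of bay5 between -0.011 and 0.011 m and z of foot2 in the frame of bay5 between 0.01 and 0.018 m)) and ((x of foot3 in the frame of bay1 between -0.009 and 0.009 m and y of foot3 in the frame of bay1 between -0.011 and 0.011 m and z of foot3 in the frame of bay1 between 0.01 and 0.018 m) or (x of foot3 in the frame of bay2 between -0.009 and 0.009 m and y of foot3 in the frame of bay2 between -0.011 and 0.011 m and z of foot3 in the frame of bay2 between 0.01 and 0.018 m) or (x of foot3 in the frame of bay3 between -0.009 and 0.009 m and y of foot3 in the frame of bay3 between -0.011 and 0.011 m and z of foot3 in the frame of bay3 between 0.01 and 0.018 m) or (x of foot3 in the frame of bay4 between -0.009 and 0.009 m and y of foot3 in the frame of bay4 between -0.011 and 0.011 m and z of foot3 in the frame of bay4 between 0.01 and 0.018 m) or (x of foot3 in the frame of bay5 between -0.009 and 0.009 m and y of foot3 in the frame of bay5 between -0.011 and 0.011 m and z of foot3 in the frame of bay5 between 0.01 and 0.018 m)) and ((x of foot4 in the frame of bay1 between -0.009 and 0.009 m and y of foot4 in the frame of bay1 between -0.011 and 0.011 m and z of foot4 in the frame of bay1 between 0.01 and 0.018 m) or (x of foot4 in the frame of bay2 between -0.009 and 0.009 m and y of foot4 in the frame of bay2 between -0.011 and 0.011 m and z of foot4 in the frame of bay2 between 0.01 and 0.018 m) or (x of foot4 in the frame of bay3 between -0.009 and 0.009 m and y of foot4 in the frame of bay3 between -0.011 and 0.011 m and z of foot4 in the frame of bay3 between 0.01 and 0.018 m) or (x of foot4 in the frame of bay4 between -0.009 and 0.009 m and y of foot4 in the frame of bay4 between -0.011 and 0.011 m and z of foot4 in the frame of bay4 between 0.01 and 0.018 m) or (x of foot4 in the frame of bay5 between -0.009 and 0.009 m and y of foot4 in the frame of bay5 between -0.011 and 0.011 m and z of foot4 in the frame of bay5 between 0.01 and 0.018 m)) and ((x of foot5 in the frame of bay1 between -0.009 and 0.009 m and y of foot5 in the frame of bay1 between -0.011 and 0.011 m and z of foot5 in the frame of bay1 between 0.01 and 0.018 m) or (x of foot5 in the frame of bay2 between -0.009 and 0.009 m and y of foot5 in the frame of bay2 between -0.011 and 0.011 m and z of foot5 in the frame of bay2 between 0.01 and 0.018 m) or (x of foot5 in the frame of bay3 between -0.009 and 0.009 m and y of foot5 in the frame of bay3 between -0.011 and 0.011 m and z of foot5 in the frame of bay3 between 0.01 and 0.018 m) or (x of foot5 in the frame of bay4 between -0.009 and 0.009 m and y of foot5 in the frame of bay4 between -0.011 and 0.011 m and z of foot5 in the frame of bay4 between 0.01 and 0.018 m) or (x of foot5 in the frame of bay5 between -0.009 and 0.009 m and y of foot5 in the frame of bay5 between -0.011 and 0.011 m and z of foot5 in the frame of bay5 between 0.01 and 0.018 m)) and x of cover in the frame of rack_top between -0.012 and 0.012 m and y of cover in the frame of rack_top between -0.012 and 0.012 m and z of cover in the frame of rack_top between -0.004 and 0.004 m and angle between cover's own z axis and vertical below 0.04 rad and angle between the x axis of cover and the x axis of rack, either way round below 0.12 rad), for 0.2 s.
At the end, for the whole second after the job is handed in: Every foot standing on an end on a bay floor, one to a bay (within 9 mm along, 11 mm across); cover level on both end blocks, its middle within 12 mm of the rack's each way and within 0.12 rad of its direction; weight upright on the cover within 30 mm along, 18 mm across of its middle; all at rest (all of step 2 and x of weight in the frame of cover between -0.03 and 0.03 m and y of weight in the frame of cover between -0.018 and 0.018 m and z of weight in the frame of cover between -0.001 and 0.007 m and angle between weight's own z axis and vertical below 0.08 rad and linear speed of each of foot1, foot2, foot3, foot4, foot5, cover, weight below 0.02 m/s); the robot touches nothing.
It fails at once if the cover falls off the raised bench (height (world z) of cover below 0.1 m).
It fails at once if the brass weight falls off the raised bench (height (world z) of weight below 0.1 m).
It fails at once if a tool that is not part of the job is moved by more than 40 mm (distance of any of mallet, mitre_box, chisel, sanding_block, try_square, oil_tin from where it was at the start of the episode above 0.04 m).
Of foot1, foot2, foot3, foot4, foot5 only 3 to 5 are there at a start; the rules pass over those that are not, and their reading is None.
At some moment in a run one of foot1, foot2, foot3, foot4, foot5 may be knocked a few centimetres aside while the robot is not near it.
It also fails if it takes over 210 s, if anything falls off the work surface, if the arm or the gripper's body presses on something with over 40 N, if the wrist force passes 120 N, or if a joint passes its speed limit or range.

ROBOT

A 6-joint arm with a two-finger parallel gripper is mounted at the origin on the work surface. World frame = base frame: x ahead of the robot, y to its left, z up, the work surface at z = 0. Lengths are in mm, angles in rad, forces in N, time in s.
With the tool pointing down it reaches from about 350 to 975 mm from the base axis. Payload 7.1 kg.
Tool frame: the origin (TCP) lies at the very end of the fingers, on their centre line; the grasp point (between the pads) lies 19 mm behind it (ctrl.grasp_offset is the distance from the TCP to the grasp point, in mm); z points along the fingers, y is the line along which they close (so a half turn about z gives the same grasp; the last joint's range is limited). The gripper opens to 88 mm and grips with 3 to 60 N. Pads are 20 mm wide; open, the fingers measure 115 mm over their backs; the gripper's body (75 mm by 178 mm) begins 61 mm behind the grasp point.
Start: joints at [1.173, 0.423, 1.63, -0, 1.089, -0.019], TCP at [231.096, 580.689, 222.675] pointing down, gripper open.
Joint ranges: [-3, 3], [-0.9, 2.11], [0.09, 2.58], [-1.31, 4.45], [0.11, 2.69], [-2.54, 2.54]. Speed limits (rad/s): [2.39, 2.39, 3.01, 3.14, 3.14, 3.14].

INTERFACE

Orientations are given as a rotation vector (axis times angle).
In Python, from workcell import ctrl, viewer, ticket, models gives the robot as it stands.
- The arm moves only by the tool play_rows, never from a script. Its arguments are lists of equal length, an entry for each row: "dp": the shift along the world's x, y, z in mm, a list of three; "yaw": the turn about the world's z in degrees. In form: {"dp": [[tx, ty, tz], ...], "yaw": [yaw, ...]}. A call has 1 to 8 rows; each row shifts and turns the commanded pose from where the row before left it; what a row does not reach is not made up. A row lasts 1/12 s, in which the tool goes at most 41.7 mm and 7.16 degrees, less where a joint would pass 70% of its speed; a pose out of reach is approached as far as the arm can. A call is refused whole if a number of a shift passes 41.7 or a number of a turn 7.16, either way. A call with a gripper value outside its range is refused whole. "gripper" is the closure, from 0 (fully open) to 1 (shut), set as the call begins (left out, the last holds). The fingers move at their own pace and stop on an object; the grip force is fixed at half the most. Time passes only in rows, so rows that do not move let the fingers close. It gives the time, the measured TCP pose, the force, the opening and the grip force at its end, in the units of the state.
- ctrl.get_obs(): the state, without advancing time (a new reading comes with each control period).
- viewer.get_image(name): name is "scene" or "top" or "wrist"; returns a dict with "pixels" (420x560x3 uint8, red, green, blue), "range_z" (420x560 float32, mm along the optical axis (not along the pixel's ray), 0 where there is no reading), "fx", "fy", "cx", "cy" (pixels), "T" (4x4, takes a point from camera to world coordinates); the wrist camera has in their place "hand_eye" (4x4, takes a point from camera to tool coordinates, whose origin is the TCP and whose axes are the flange's). Camera axes: x right, y up, looking along -z (the intrinsics and any distortion apply to the point x, -y, -z); pixel columns grow to the right and rows downward; lengths in mm; the calibration is good to about 2 mm. A picture is of the moment at which its call begins: read the wrist's pose just before it.
- ticket.close_job(): hands the job in; it is judged then, once.
Trained networks look in a picture, given as the dict that the camera call returned (one of the last four; its "shot" number tells which), for a name from the list of things; names that differ only in an ending like _2 or _b are one class to them, and where a whole thing is asked for, a point or a joint stands for the part that bears it (a point fixed in the world has none). Each returns a list of dicts, best first, with "conf" (0 to 1); they miss things now and then, are a little off and sometimes report something else, mostly with a low value. They report only what shows in the picture. A call takes as long as a camera call. They do not tell look-alikes from the thing itself.
- models.look_for(picture, name): "bbox" ([centre column, centre row, width, height] in pixels, round what is visible of it).
- models.landmark_of(picture, name): "location" ([column, row] in pixels: a listed point, or the origin of a listed thing).
The state is a dict: "t": time; "qpos": joint angles; "qvel": joint speeds; "joint_torque": joint torques, N m; "ee_pos": TCP position; "orientation": TCP orientation; "ft_force": force on the tool from outside, world axes, zero at the start; "moment": the same for the moment, N m; "width": finger opening in mm; "grasp_force": force on a finger pad.
Only numpy, scipy, OpenCV 4.12 (cv2) and the standard library are available. Lean on these libraries where they do the work, as an engineer would, in place of code of your own. Each camera call takes 0.05 s, during which the arm holds its last target. There are 200 camera calls.

## Working session

There is one attempt and no reset: what is moved stays moved. The work goes in short steps, Python scripts to look and compute and a tool call to move; the robot and the scene stay as the last step left them, time stands still between calls to the robot, and variables do not carry over. Pictures are saved under pics/ and viewed, at most 14 in all, crops included, and the job is handed in when it is done.

Besides the shell and the picture viewer there is one more tool, called as a command line: name --pt "numbers of a row" for each row, then --argument value for the rest. play_rows: Moves the arm, as the interface text tells. Its arguments: {"type":"object","properties":{"dp":{"type":"array"},"yaw":{"type":"array"},"gripper":{"type":"number"}},"required":["dp","yaw"]}

```bash
mkdir -p pics
cat > h.py <<'E'
import numpy as np, cv2
from scipy.spatial.transform import Rotation as R
from workcell import ctrl, viewer, ticket, models
def shot(name):
    o=ctrl.get_obs(); p=viewer.get_image(name)
    if 'T' in p: T=np.array(p['T'])
    else:
        W=np.eye(4); W[:3,:3]=R.from_rotvec(o['orientation']).as_matrix(); W[:3,3]=o['ee_pos']
        T=W@np.array(p['hand_eye'])
    return p,T
def ray(p,T,u,v):
    d=np.array([(u-p['cx'])/p['fx'],-(v-p['cy'])/p['fy'],-1.])
    return T[:3,3],T[:3,:3]@d
def at_z(p,T,u,v,z):
    o,d=ray(p,T,u,v); return o+d*(z-o[2])/d[2]
def at_d(p,T,u,v):
    o,d=ray(p,T,u,v); return o+d*float(p['range_z'][int(round(v)),int(round(u))])
def cloud(p,T):
    z=p['range_z'].astype(float); v,u=np.mgrid[:z.shape[0],:z.shape[1]]
    c=np.stack([(u-p['cx'])/p['fx']*z,-(v-p['cy'])/p['fy']*z,-z],-1)
    w=c@T[:3,:3].T+T[:3,3]; w[z==0]=np.nan; return w
def proj(p,T,P):
    c=np.linalg.inv(T)@np.append(P,1); return np.array([p['cx']+p['fx']*c[0]/-c[2],p['cy']+p['fy']*c[1]/c[2]])
def save(p,n,crop=None,s=1):
    im=cv2.cvtColor(p['pixels'],cv2.COLOR_RGB2BGR)
    if crop: a,b,c,d=crop; im=im[b:d,a:c]
    if s!=1: im=cv2.resize(im,None,fx=s,fy=s,interpolation=cv2.INTER_CUBIC)
    cv2.imwrite('pics/'+n,im)
E
python3 - <<'E'
from h import *
for n in('top','scene'):
    p,T=shot(n); save(p,n+'0.png'); print(n,{k:p[k] for k in p if k not in('pixels','range_z')})
    if n=='top':
        for nm in ['rack','rack_top','bay1','bay5','bench_edge','cover','cover_near','weight','foot1','foot2','mallet','sanding_block','oil_tin']:
            print(nm,[(np.round(l['location']).tolist(),round(l['conf'],2)) for l in models.landmark_of(p,nm)][:7])
E
```

```text
top {'fx': 441.4768564964717, 'fy': 441.4768564964717, 'cx': 279.8709794894731, 'cy': 208.2561936147063, 'T': array([[ 9.44541475e-02,  9.74903504e-01, -2.01597548e-01,
         3.48993367e+02],
       [-9.95523440e-01,  9.18070110e-02, -2.24622821e-02,
        -4.98604461e+01],
       [-3.39048921e-03,  2.02816740e-01,  9.79210843e-01,
         1.17506825e+03],
       [ 0.00000000e+00,  0.00000000e+00,  0.00000000e+00,
         1.00000000e+00]]), 'shot': 1}
rack [([170.0, 186.0], 0.95), ([226.0, 221.0], 0.22)]
rack_top [([161.0, 181.0], 0.86), ([169.0, 205.0], 0.37)]
bay1 [([174.0, 151.0], 0.96), ([170.0, 207.0], 0.86), ([169.0, 174.0], 0.7), ([167.0, 188.0], 0.69), ([164.0, 224.0], 0.58)]
bay5 [([174.0, 151.0], 0.96), ([170.0, 207.0], 0.86), ([169.0, 174.0], 0.7), ([167.0, 188.0], 0.69), ([164.0, 224.0], 0.58)]
bench_edge [([257.0, 268.0], 0.87)]
cover [([371.0, 225.0], 0.77)]
cover_near [([370.0, 278.0], 0.76), ([236.0, 117.0], 0.49), ([256.0, 269.0], 0.28)]
weight [([370.0, 328.0], 0.83), ([302.0, 307.0], 0.71), ([445.0, 239.0], 0.59), ([369.0, 228.0], 0.55)]
foot1 [([303.0, 174.0], 0.67), ([227.0, 220.0], 0.58), ([246.0, 170.0], 0.57), ([265.0, 197.0], 0.53)]
foot2 [([303.0, 174.0], 0.67), ([227.0, 220.0], 0.58), ([246.0, 170.0], 0.57), ([265.0, 197.0], 0.53)]
mallet [([236.0, 117.0], 0.79)]
sanding_block [([262.0, 246.0], 0.9)]
oil_tin [([423.0, 230.0], 0.67)]
scene {'fx': 432.3509822655702, 'fy': 432.3509822655702, 'cx': 276.0366886938645, 'cy': 208.97599991348434, 'T': array([[-1.70456976e-01, -7.44026635e-01,  6.46040854e-01,
         1.38590084e+03],
       [ 9.85285524e-01, -1.37031021e-01,  1.02151530e-01,
         7.67419543e+01],
       [ 1.25241785e-02,  6.53947143e-01,  7.56436567e-01,
         1.12115887e+03],
       [ 0.00000000e+00,  0.00000000e+00,  0.00000000e+00,
         1.00000000e+00]]), 'shot': 2}
```

View pics/top0.png

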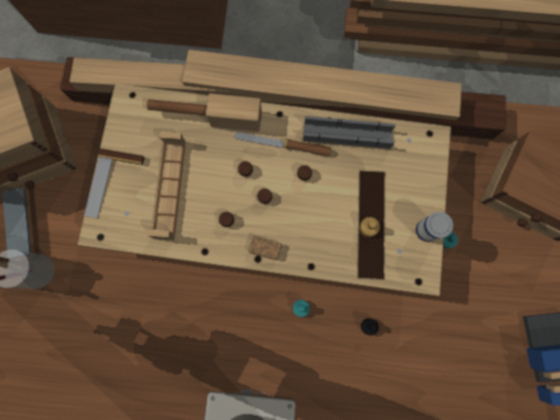

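View pics/scene0.png

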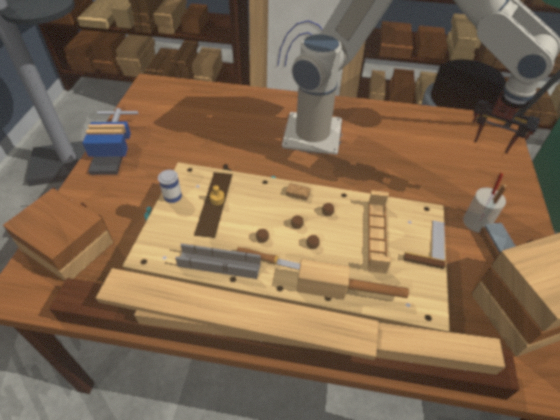

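The top view shows four dark feet at about (246,170), (265,197), (303,174) and (227,220). The rack is at (168,190). The cover is at (371,225), with the brass weight on it at (370,227).

Things that could be taken for the weight: teal (302,307), black (370,327) and teal (447,240) behind the tin. The brass one on the cover is at (370,227), and I'll check it in a close crop.

Run:
```python
from h import *
p,T=shot('top'); save(p,'crop_w.png',(330,160,470,345),3)
C=cloud(p,T)
hz=lambda a: cv2.minAreaRect(np.float32(a))
# bench top
z=C[...,2]; print('bench z',np.nanmedian(z[(abs(z-130)<8)]))
hsv=cv2.cvtColor(p['pixels'],cv2.COLOR_RGB2HSV)
# end blocks
x,y=C[...,0],C[...,1]
m=(abs(z-188)<7)
v,u=np.nonzero(m); sel=(u>145)&(u<195)&(v>130)&(v<245)
pts=np.stack([x[m],y[m]],1)[sel]
near=pts[:,0]<pts[:,0].mean()
print('blocks',[ (np.median(q,0).round(1),np.ptp(q,0).round(1),len(q)) for q in (pts[near],pts[~near])])
# landmarks
L=lambda n:models.landmark_of(p,n)
for l in L('bay1'):print('bay',round(l['conf'],2),at_z(p,T,*l['location'],142).round(1))
for l in L('rack_top'):print('rt',round(l['conf'],2),at_z(p,T,*l['location'],188).round(1))
for l in L('foot1'):
    q=at_z(p,T,*l['location'],144)
    k=(np.hypot(x-q[0],y-q[1])<30)&(z>150)&(z<165)
    print('foot',round(l['conf'],2),q.round(1),np.nanmean(x[k]).round(1),np.nanmean(y[k]).round(1),np.nanmedian(z[k]).round(1),k.sum())
for n,zz in(('cover',130),('cover_near',131),('bench_edge',130)):
    for l in L(n)[:1]:print(n,at_z(p,T,*l['location'],zz).round(1))
# weight
k=(z>145)&(z<200)&(np.hypot(x-at_z(p,T,370,227,150)[0],y-at_z(p,T,370,227,150)[1])<35)
print('w',np.nanmean(x[k]),np.nanmean(y[k]),z[k].max()); k&=z>180; print(' handle',np.nanmean(x[k]),np.nanmean(y[k]),k.sum())
# cover: dark on bench
g=hsv[...,2]; k=(g<75)&(abs(z-132)<8); k[:, :350]=0;k[:,395:]=0
n,lab,st,_=cv2.connectedComponentsWithStats(np.uint8(k)); i=1+st[1:,4].argmax()
print('cover rect',hz(np.stack([x[lab==i],y[lab==i]],1)))
o=ctrl.get_obs(); print(o['ee_pos'],R.from_rotvec(o['orientation']).as_matrix().round(3).tolist(),o['width'],o['ft_force'])
w,_T=shot('wrist'); print(w['hand_eye'])
```

```text
bench z 128.92955211096466
blocks [(array([469.5, 242.1]), array([15.5, 51.1]), 153), (array([703.3, 248.9]), array([16. , 50.2]), 147)]
bay 0.87 [623.1 247.8 142. ]
bay 0.84 [500.5 247.4 142. ]
bay 0.77 [581.9 244.5 142. ]
bay 0.75 [678.8 243.3 142. ]
bay 0.63 [543.9 237.7 142. ]
rt 0.93 [587.8 244.2 188. ]
foot 0.65 [657.8 -82.7 144. ] 652.7 -75.3 156.4 176
foot 0.62 [599.7  10.  144. ] 586.9 14.1 156.4 176
foot 0.59 [522.9  98.4 144. ] 521.5 98.3 156.8 190
foot 0.45 [656.   66.5 144. ] 649.3 67.6 156.3 171
cover [ 550.6 -241.8  130. ]
cover_near [ 420.7 -245.6  131. ]
bench_edge [419.  17. 130.]
w 533.5360884250887 -236.81345901706038 192.96784268734586
 handle 534.8204259186725 -238.3833790927047 55
cover rect ((547.9497680664062, -246.506591796875), (258.4440002441406, 59.54762649536133), 2.452425718307495)
[231.10234889 580.6833038  222.6626954 ] [[-0.929, 0.37, -0.0], [0.37, 0.929, 0.0], [0.0, -0.0, -1.0]] 87.64998690335557 [ 0.35733676 -0.3367676  -0.34467305]
[[-4.85108180e-05  9.53375540e-01  3.01786478e-01  8.34980059e+01]
 [ 9.99999993e-01  7.82738509e-05 -8.65299116e-05 -4.06497880e-01]
 [-1.06117491e-04  3.01786471e-01 -9.53375537e-01 -1.62891221e+02]
 [ 0.00000000e+00  0.00000000e+00  0.00000000e+00  1.00000000e+00]]
```

View pics/crop_w.png

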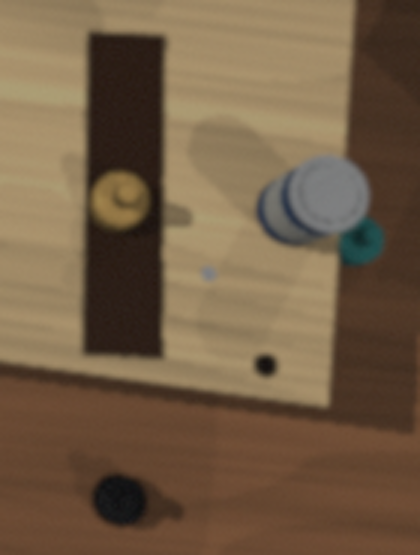

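The brass weight on the cover is confirmed, at (120,200) in the crop; the teal and black look-alikes stand off the cover. Next I'll move over the feet for a close look.

play_rows --pt "20 -34 6" --pt "20 -34 6" --pt "20 -34 6" --pt "20 -34 6" --pt "20 -34 6" --pt "20 -34 6" --pt "20 -34 6" --pt "20 -34 6" --yaw '[2.9,2.9,2.9,2.9,2.9,2.9,2.9,2.9]'

```text
t: 1.82
ee_pos: [391.7, 307.0, 271.2]
orientation: [-0.045, 3.141, 0.0]
ft_force: [0.7, 0.6, 0.0]
width: 87.9
grasp_force: 0.0
```

play_rows --pt "20 -34 6" --pt "20 -34 6" --pt "20 -34 6" --pt "20 -34 6" --pt "20 -34 6" --pt "20 -34 6" --pt "20 -34 6" --pt "20 -34 6" --yaw '[0,0,0,0,0,0,0,0]'

```text
t: 2.48
ee_pos: [551.8, 34.7, 319.2]
orientation: [-0.041, 3.141, 0.0]
ft_force: [0.7, 0.6, -0.4]
width: 87.8
grasp_force: 0.0
```

```bash
cat >> h.py <<'E'
def feet(p,T,zmin=148,zmax=166):
    "dark foot tops by depth+landmark; returns xy list"
    C=cloud(p,T); out=[]
    for l in models.landmark_of(p,'foot1'):
        q=at_z(p,T,*l['location'],144)
        k=(np.hypot(C[...,0]-q[0],C[...,1]-q[1])<32)&(C[...,2]>zmin)&(C[...,2]<zmax)
        if k.sum()<30: out.append((round(l['conf'],2),q[:2].round(1),None)); continue
        c,r=cv2.minEnclosingCircle(np.float32(C[k][:,:2])); 
        out.append((round(l['conf'],2),q[:2].round(1),np.round(c,1),round(r,1),C[k][:,:2].mean(0).round(1),round(np.nanmax(C[k][:,2]),1)))
    return out
E
python3 - <<'E'
from h import *
p,T=shot('wrist'); save(p,'w1.png'); o=ctrl.get_obs(); print(o['t'],o['ee_pos'],R.from_rotvec(o['orientation']).as_matrix()[:2,1],p['fx'],o['ft_force'])
for f in feet(p,T): print(*f)
C=cloud(p,T); print(np.nanmedian(C[...,2][abs(C[...,2]-130)<8]))
E
```

```text
2.5333 [555.5755105   29.74956392 320.50948861] [-0.02345299  0.9997202 ] 355.6073905659874 [ 2.85760567 -3.50894231  0.8063864 ]
0.84 [590.4  12.5] [586.7  12.2] 18.7 [584.4  12.6] 160.8
0.84 [650.6  65.5] [648.9  65.4] 18.5 [646.6  65.2] 161.1
0.78 [522.3  94.8] [522.1  96.2] 18.8 [520.7  94.9] 161.1
0.55 [496.3 239.9] [496.2 239.9] 31.9 [500.9 236.9] 165.9
0.47 [656.  -77.1] [642.5 -90.7] 7.7 [641.9 -90.5] 158.7
130.81986070740732
```

View pics/w1.png

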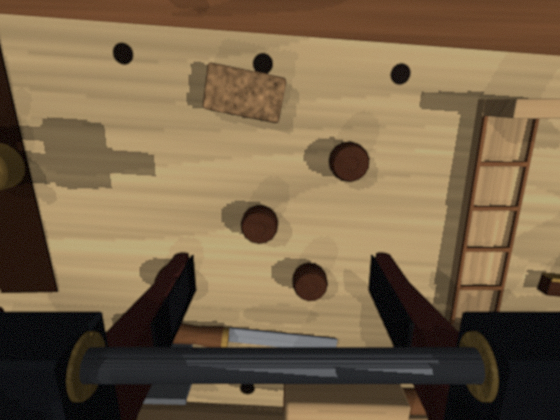

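play_rows --pt "-8 15 -30" --pt "-7 15 -30" --pt "-7 15 -30" --pt "-7 14 -30" --pt "0 0 0" --pt "0 0 0" --pt "0 0 0" --yaw '[0.3,0,0,0,0,0,0]'

```text
t: 3.17
ee_pos: [522.9, 96.0, 199.8]
orientation: [-0.051, 3.14, 0.0]
ft_force: [0.4, 0.4, -0.2]
width: 87.7
grasp_force: 0.0
```

Run:
```python
from h import *
p,T=shot('wrist'); save(p,'w2.png'); o=ctrl.get_obs(); print(o['t'],o['ee_pos'],R.from_rotvec(o['orientation']).as_matrix()[:2,1],o['ft_force'])
for f in feet(p,T): print(*f)
```

```text
3.2167 [523.48207952  95.8026456  200.39789856] [-0.0315175   0.99950317] [-0.37871064 -0.0282183  -0.04483829]
0.91 [522.5  95. ] [521.3  96.9] 19.0 [519.   96.5] 160.7
0.7 [653.4  65.9] [650.2  66. ] 19.0 [648.   66.7] 160.8
```

play_rows --pt "-1 1 -20" --pt "0 0 -20" --pt "0 0 -14" --pt "0 0 -8" --pt "0 0 0" --yaw '[0,0,0,0,0]'

```text
t: 3.68
ee_pos: [521.1, 96.2, 136.3]
orientation: [0.048, -3.14, 0.0]
ft_force: [-0.1, -0.7, -0.5]
width: 87.9
grasp_force: 0.0
```

play_rows --pt "0 0 0" --pt "0 0 0" --pt "0 0 0" --pt "0 0 0" --pt "0 0 0" --pt "0 0 0" --pt "0 0 5" --pt "0 0 20" --yaw '[0,0,0,0,0,0,0,0]' --gripper 1

```text
t: 4.35
ee_pos: [519.1, 96.4, 159.9]
orientation: [0.049, -3.136, 0.001]
ft_force: [0.6, -0.3, 0.4]
width: 37.9
grasp_force: 0.0
```

play_rows --pt "0 0 30" --pt "0 0 30" --pt "8 28 25" --pt "8 28 20" --pt "8 28 10" --pt "0 0 0" --pt "0 0 0" --pt "0 0 0" --yaw '[0,0,0,0,0,0,0,0]'

```text
t: 5.02
ee_pos: [544.3, 180.2, 276.1]
orientation: [0.05, -3.14, 0.001]
ft_force: [-0.0, 0.6, -0.1]
width: 0.2
grasp_force: 0.0
```

Run:
```python
from h import *
p,T=shot('wrist'); save(p,'w3.png'); o=ctrl.get_obs(); print(o['t'],o['ee_pos'],R.from_rotvec(o['orientation']).as_matrix()[:2,1],o['ft_force'],o['width'],o['grasp_force'])
for l in models.landmark_of(p,'bay1'):print('bay',round(l['conf'],2),np.round(l['location']),at_z(p,T,*l['location'],142).round(1))
C=cloud(p,T); m=abs(C[...,2]-188.5)<6; n,lab,st,_=cv2.connectedComponentsWithStats(np.uint8(m))
for i in range(1,n):
    if st[i,4]>150: print(st[i],cv2.minAreaRect(np.float32(C[lab==i][:,:2])),C[lab==i][:,2].mean())
```

```text
5.0667 [544.10578291 179.78178593 275.79239389] [-0.03118354  0.99951332] [-0.08141212 -1.31284607 -0.41108167] 0.4045102595399046 0.0
bay 0.93 [351. 248.] [586.7 243.6 142. ]
bay 0.78 [357. 204.] [544.8 245.5 142. ]
bay 0.77 [358. 150.] [498.2 241.6 142. ]
bay 0.57 [347. 293.] [632.3 244.4 142. ]
[ 338  104   76   23 1646] ((468.71148681640625, 241.3610382080078), (14.759435653686523, 50.341636657714844), 2.1831367015838623) 188.59715362538384
```

View pics/w3.png

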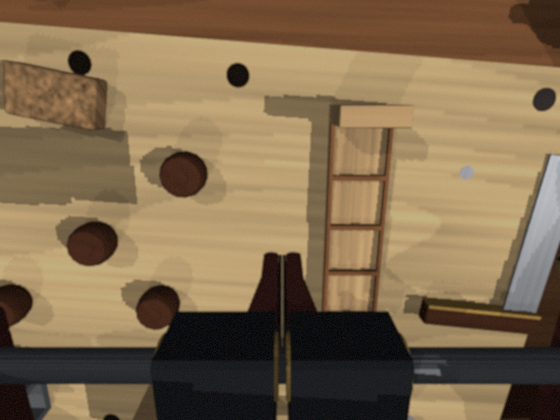

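The fingers shut empty, because I lifted before they had closed. The foot is still standing at about (183,174). I'll go back and wait longer for the grip.

play_rows --pt "-6 -21 -15" --pt "-6 -21 -15" --pt "-6 -21 -15" --pt "-5 -21 -15" --pt "0 0 -15" --pt "0 0 0" --pt "0 0 0" --pt "0 0 0" --yaw '[0,0,0,0,0,0,0,0]' --gripper 0

```text
t: 5.78
ee_pos: [522.4, 96.6, 202.2]
orientation: [-0.049, 3.141, 0.0]
ft_force: [0.7, 0.8, 0.4]
width: 50.0
grasp_force: 0.0
```

Run:
```python
from h import *
p,T=shot('wrist'); o=ctrl.get_obs(); print(o['t'],o['ee_pos'],R.from_rotvec(o['orientation']).as_matrix()[:2,1],o['ft_force'],o['width'])
for f in feet(p,T): print(*f)
```

```text
5.8333 [522.6944183   96.86312474 202.43586377] [-0.03141152  0.99950652] [0.39633636 0.66273242 0.40509047] 54.251127458798734
0.86 [653.2  64.9] [649.1  66.1] 18.8 [648.7  66.7] 160.5
0.84 [522.4  97.3] [521.6  96.8] 18.7 [519.1  96.5] 160.7
0.6 [591.1  10.8] [577.1  12.3] 15.7 [572.4  14. ] 160.5
```

play_rows --pt "-1 0 -22" --pt "0 0 -22" --pt "0 0 -14" --pt "0 0 -6" --pt "0 0 0" --yaw '[0,0,0,0,0]' --gripper 0.3

```text
t: 6.3
ee_pos: [520.7, 97.0, 137.0]
orientation: [0.05, -3.14, 0.0]
ft_force: [-0.1, -0.4, -0.0]
width: 61.7
grasp_force: 0.0
```

play_rows --pt "0 0 0" --pt "0 0 0" --pt "0 0 0" --pt "0 0 0" --pt "0 0 0" --pt "0 0 0" --pt "0 0 0" --pt "0 0 0" --yaw '[0,0,0,0,0,0,0,0]' --gripper 1

```text
t: 6.97
ee_pos: [521.7, 96.8, 138.6]
orientation: [-0.049, 3.14, 0.001]
ft_force: [0.1, 1.3, 6.4]
width: 37.1
grasp_force: 30.0
```

play_rows --pt "0 0 33" --pt "0 0 33" --pt "-5 29 0" --pt "-5 29 0" --pt "-5 29 0" --pt "-5 29 0" --pt "-3 29 0" --pt "0 0 0" --yaw '[0,0,0,0,0,0,0,0]'

```text
t: 7.63
ee_pos: [497.7, 245.6, 203.9]
orientation: [-0.054, 3.14, 0.002]
ft_force: [-0.2, -0.1, 0.6]
width: 37.4
grasp_force: 30.0
```

play_rows --pt "0 0 0" --pt "0 0 0" --pt "0 0 -25" --pt "0 0 -15" --pt "0 0 0" --pt "0 0 0" --yaw '[0,0,0,0,0,0]'

```text
t: 8.13
ee_pos: [497.8, 240.3, 163.2]
orientation: [0.047, -3.139, 0.001]
ft_force: [0.8, -0.4, -0.7]
width: 37.0
grasp_force: 30.0
```

Run:
```python
from h import *
p,T=shot('wrist'); save(p,'w4.png'); o=ctrl.get_obs(); print(o['t'],o['ee_pos'],R.from_rotvec(o['orientation']).as_matrix()[:2,1],o['ft_force'],o['width'],o['grasp_force'])
C=cloud(p,T); m=abs(C[...,2]-188.5)<6; n,lab,st,_=cv2.connectedComponentsWithStats(np.uint8(m))
for i in range(1,n):
    if st[i,4]>150: print(st[i],cv2.minAreaRect(np.float32(C[lab==i][:,:2])),C[lab==i][:,2].mean())
print([np.round(proj(p,T,np.array([a,b,142]))) for a,b in ((498.2,242.3),(542.2,243.6))])
```

```text
8.1833 [498.48950135 240.82879255 164.05431485] [-0.03004988  0.99954839] [ 1.23222955  0.27124885 -0.60760999] 37.2143370098119 29.99990612268448
[ 227  216  122   39 4488] ((469.230712890625, 241.44027709960938), (16.33521270751953, 50.15187454223633), 1.6227895021438599) 188.41919203140438
[ 246  260   72   64 3114] ((498.126953125, 239.86932373046875), (32.35736846923828, 32.41492462158203), 52.720794677734375) 183.4196817352466
[215 267  27  55 435] ((495.5244445800781, 220.18418884277344), (23.48097038269043, 8.023531913757324), 25.058115005493164) 188.6774898406728
[322 267  28  55 431] ((494.36700439453125, 259.487060546875), (8.279655456542969, 23.260162353515625), 67.80348205566406) 188.57173952919274
[array([286., 256.]), array([286., 323.])]
```

View pics/w4.png

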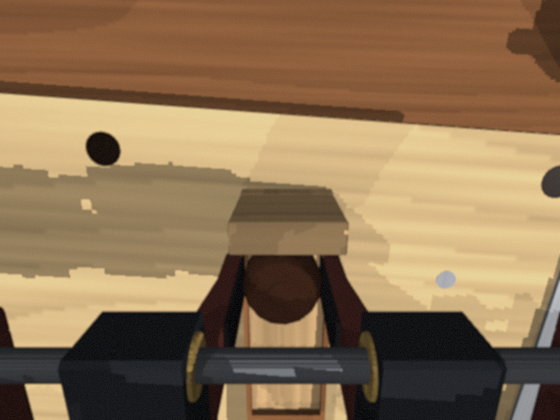

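The held foot is at (283,290), 2 mm off the middle of bay 1. I'll correct that and lower it.

play_rows --pt "0 1.5 0" --pt "0 0 -6" --pt "0 0 -6" --pt "0 0 0" --pt "0 0 0" --yaw '[0,0,0,0,0]'

```text
t: 8.6
ee_pos: [497.8, 243.1, 151.3]
orientation: [0.049, -3.14, 0.001]
ft_force: [-0.6, -0.5, -1.5]
width: 37.3
grasp_force: 30.0
```

play_rows --pt "0 0 0" --pt "0 0 0" --pt "0 0 0" --pt "0 0 0" --pt "0 0 0" --pt "0 0 25" --pt "0 0 25" --pt "0 0 15" --yaw '[0,0,0,0,0,0,0,0]' --gripper 0.3

```text
t: 9.27
ee_pos: [498.8, 243.5, 218.7]
orientation: [-0.049, 3.14, 0.001]
ft_force: [-0.0, 0.0, 0.9]
width: 61.5
grasp_force: 0.0
```

```bash
cat >> h.py <<'E'
def st():
    o=ctrl.get_obs(); print(round(o['t'],2),o['ee_pos'].round(1) if hasattr(o['ee_pos'],'round') else o['ee_pos'],'yaw',R.from_rotvec(o['orientation']).as_matrix()[:2,1].round(3),'F',np.round(o['ft_force'],1),'w',round(o['width'],1),'g',round(o['grasp_force'],1)); return o
E
python3 - <<'E'
from h import *
st(); p,T=shot('wrist'); 
for f in feet(p,T): print(*f)
for f in feet(p,T,165,178): print(*f)
E
```

```text
9.27 [498.8 243.5 218.7] yaw [-0.031  1.   ] F [-0.   0.   0.9] w 61.5 g 0.0
0.84 [502.3 241.1] [507.3 242.9] 29.8 [502.1 242.8] 166.0
0.84 [502.3 241.1] [498.1 242.7] 18.2 [497.1 242.6] 172.8
```

play_rows --pt "25 -29 0" --pt "25 -29 0" --pt "25 -30 0" --pt "25 -30 -5" --pt "25 -30 -7" --pt "25 -29 -7" --pt "0 0 0" --pt "0 0 0" --yaw '[0,0,0,0,0,0,0,0]'

```text
t: 10.08
ee_pos: [647.7, 64.4, 195.1]
orientation: [0.044, -3.138, 0.0]
ft_force: [0.8, -0.2, 0.3]
width: 61.3
grasp_force: 0.0
```

play_rows --pt "0 0 0" --pt "0 0 0" --yaw '[0,0]'

```text
t: 10.25
ee_pos: [647.0, 67.1, 197.0]
orientation: [0.051, -3.14, -0.0]
ft_force: [-0.1, 0.5, 0.3]
width: 61.8
grasp_force: 0.0
```

Run:
```python
from h import *
st(); p,T=shot('wrist'); 
for f in feet(p,T): print(*f)
```

```text
10.25 [647.   67.1 197. ] yaw [-0.032  0.999] F [-0.1  0.5  0.3] w 61.8 g 0.0
0.84 [654.9 -78. ] [653.1 -76.6] 18.7 [651.6 -74.3] 161.2
0.64 [651.1  66.7] [648.7  66.3] 18.8 [647.2  65.9] 160.6
```

play_rows --pt "1 0 -20" --pt "0 0 -20" --pt "0 0 -13" --pt "0 0 -6" --pt "0 0 0" --yaw '[0,0,0,0,0]'

```text
t: 10.77
ee_pos: [647.9, 66.7, 137.3]
orientation: [0.051, -3.138, 0.0]
ft_force: [-1.0, -0.1, -1.1]
width: 61.6
grasp_force: 0.0
```

play_rows --pt "0 0 0" --pt "0 0 0" --pt "0 0 0" --pt "0 0 0" --pt "0 0 0" --pt "0 0 0" --pt "0 0 0" --yaw '[0,0,0,0,0,0,0]' --gripper 1

```text
t: 11.35
ee_pos: [649.7, 66.2, 139.6]
orientation: [-0.049, 3.14, 0.0]
ft_force: [-0.9, 0.3, 5.8]
width: 37.3
grasp_force: 30.0
```

play_rows --pt "0 0 33" --pt "0 0 33" --pt "-4 36 0" --pt "-4 36 0" --pt "-4 36 0" --pt "-3 36 0" --pt "-3 36 0" --pt "0 0 0" --yaw '[0,0,0,0,0,0,0,0]'

```text
t: 12.02
ee_pos: [630.1, 252.0, 204.5]
orientation: [-0.056, 3.141, 0.003]
ft_force: [-0.0, 0.5, 0.3]
width: 37.0
grasp_force: 30.0
```

play_rows --pt "0 0 0" --pt "0 0 0" --pt "0 0 -25" --pt "0 0 -15" --pt "0 0 0" --pt "0 0 0" --pt "0 0 0" --yaw '[0,0,0,0,0,0,0]'

```text
t: 12.6
ee_pos: [631.8, 245.3, 165.5]
orientation: [-0.047, 3.14, 0.0]
ft_force: [-0.2, -0.2, -0.1]
width: 37.2
grasp_force: 30.0
```

```bash
cat >> h.py <<'E'
def held(p,T,o):
    C=cloud(p,T); e=o['ee_pos']
    k=(np.hypot(C[...,0]-e[0],C[...,1]-e[1])<40)&(abs(C[...,2]-(e[2]+19.5))<4); k&=p['pixels'].max(-1)<110
    n,lab,s,_=cv2.connectedComponentsWithStats(np.uint8(k)); i=1+s[1:,4].argmax()
    print('held',cv2.minEnclosingCircle(np.float32(C[lab==i][:,:2])))
E
python3 - <<'E'
from h import *
o=st(); p,T=shot('wrist'); held(p,T,o); save(p,'w5.png')
for l in models.landmark_of(p,'bay1'):print('bay',round(l['conf'],2),np.round(l['location']),at_z(p,T,*l['location'],142).round(1))
for f in feet(p,T,165,178): print(*f)
E
```

```text
12.6 [631.8 245.3 165.5] yaw [-0.03  1.  ] F [-0.2 -0.2 -0.1] w 37.2 g 30.0
held ((632.0560913085938, 244.80044555664062), 17.780406951904297)
bay 0.92 [287. 318.] [674.7 249.3 142. ]
bay 0.6 [284. 178.] [588.1 244.8 142. ]
bay 0.57 [285.  90.] [543.6 243.8 142. ]
0.71 [646.3 246.1] [630.5 245.2] 21.8 [620.6 245.1] 178.0
```

View pics/w5.png

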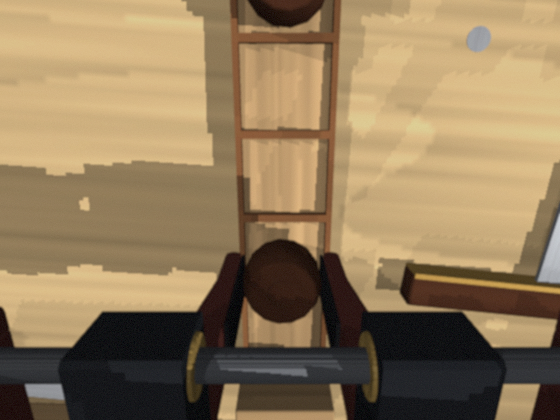

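The held foot at (282,281) sits squarely over bay 4. I'll lower it.

play_rows --pt "-0.5 1.5 0" --pt "0 0 -6" --pt "0 0 -6.5" --pt "0 0 0" --pt "0 0 0" --yaw '[0,0,0,0,0]'

```text
t: 13.17
ee_pos: [630.0, 247.6, 151.3]
orientation: [0.049, -3.14, 0.001]
ft_force: [-0.6, 0.6, -0.0]
width: 37.5
grasp_force: 30.0
```

play_rows --pt "0 0 0" --pt "0 0 0" --pt "0 0 0" --pt "0 0 0" --pt "0 0 0" --pt "0 0 25" --pt "0 0 25" --pt "0 0 10" --yaw '[0,0,0,0,0,0,0,0]' --gripper 0.3

```text
t: 13.83
ee_pos: [632.0, 248.2, 215.4]
orientation: [-0.049, 3.137, 0.002]
ft_force: [0.4, 0.6, 0.4]
width: 61.4
grasp_force: 0.0
```

play_rows --pt "-5 -32 0" --pt "-6 -39 0" --pt "-6 -39 0" --pt "-6 -39 0" --pt "-6 -39 -5" --pt "-6 -39 -10" --pt "0 0 0" --pt "0 0 0" --yaw '[0,0,0,0,0,0,0,0]'

```text
t: 14.5
ee_pos: [594.9, 18.8, 196.6]
orientation: [0.043, -3.14, -0.0]
ft_force: [-0.7, 0.2, 0.7]
width: 61.4
grasp_force: 0.0
```

play_rows --pt "-7 -7 0" --pt "0 0 0" --pt "0 0 0" --yaw '[0,0,0]'

```text
t: 14.75
ee_pos: [588.5, 14.6, 197.3]
orientation: [-0.051, 3.141, 0.0]
ft_force: [0.6, 0.0, -0.2]
width: 61.1
grasp_force: 0.0
```

Run:
```python
from h import *
o=st(); p,T=shot('wrist')
for f in feet(p,T): print(*f)
```

```text
14.75 [588.5  14.6 197.3] yaw [-0.032  0.999] F [ 0.6  0.  -0.2] w 61.1 g 0.0
0.97 [588.6  13.3] [586.9  12.4] 18.7 [584.3  12.4] 160.6
0.68 [656.  -76.4] [642.1 -78. ] 14.6 [638.4 -75.9] 159.4
```

play_rows --pt "-1 -2 -20" --pt "0 0 -20" --pt "0 0 -13" --pt "0 0 -6" --pt "0 0 0" --yaw '[0,0,0,0,0]'

```text
t: 15.27
ee_pos: [586.9, 12.4, 136.9]
orientation: [0.051, -3.139, -0.0]
ft_force: [-0.1, 0.1, -0.4]
width: 61.4
grasp_force: 0.0
```

play_rows --pt "0 0 0" --pt "0 0 0" --pt "0 0 0" --pt "0 0 0" --pt "0 0 0" --pt "0 0 0" --pt "0 0 0" --yaw '[0,0,0,0,0,0,0]' --gripper 1

```text
t: 15.85
ee_pos: [588.1, 11.8, 139.0]
orientation: [-0.049, 3.14, 0.0]
ft_force: [-1.4, 1.0, 5.9]
width: 37.4
grasp_force: 30.0
```

play_rows --pt "0 0 33" --pt "0 0 33" --pt "0 38 0" --pt "0 39 0" --pt "0 39 0" --pt "0 39 0" --pt "0 39 0" --pt "0 38 0" --yaw '[0,0,0,0,0,0,0,0]'

```text
t: 16.52
ee_pos: [587.2, 245.4, 204.1]
orientation: [0.049, -3.141, 0.0]
ft_force: [1.5, -0.3, -0.7]
width: 37.1
grasp_force: 30.0
```

play_rows --pt "0 0 0" --pt "0 0 0" --pt "0 0 0" --pt "0 0 -25" --pt "0 0 -15" --pt "0 0 0" --pt "0 0 0" --pt "0 0 0" --yaw '[0,0,0,0,0,0,0,0]'

```text
t: 17.18
ee_pos: [588.3, 242.8, 165.0]
orientation: [-0.047, 3.14, 0.0]
ft_force: [0.1, -0.3, 0.1]
width: 37.4
grasp_force: 30.0
```

Run:
```python
from h import *
o=st(); p,T=shot('wrist'); held(p,T,o); save(p,'w6.png')
for l in models.landmark_of(p,'bay1'):print('bay',round(l['conf'],2),np.round(l['location']),at_z(p,T,*l['location'],142).round(1))
for f in feet(p,T,165,174): print(*f)
```

```text
17.18 [588.3 242.8 165. ] yaw [-0.03  1.  ] F [ 0.1 -0.3  0.1] w 37.4 g 30.0
held ((587.0730590820312, 242.31744384765625), 17.8812198638916)
bay 0.69 [288. 374.] [672.7 248.9 142. ]
bay 0.56 [286. 175.] [542.8 243.3 142. ]
bay 0.27 [475. 345.] [646.7 364.8 142. ]
0.83 [638.4 248.3] [628.7 247.2] 18.1 [621.5 246.9] 172.7
0.75 [602.9 243.1] [602.8 243.1] 31.9 [616.2 246.3] 173.9
```

play_rows --pt "-0.5 1.5 0" --pt "0 0 -6" --pt "0 0 -6.5" --pt "0 0 0" --pt "0 0 0" --yaw '[0,0,0,0,0]'

```text
t: 17.75
ee_pos: [586.6, 245.1, 150.8]
orientation: [0.049, -3.14, 0.001]
ft_force: [0.1, -0.2, -0.5]
width: 36.7
grasp_force: 30.0
```

play_rows --pt "0 0 0" --pt "0 0 0" --pt "0 0 0" --pt "0 0 0" --pt "0 0 0" --pt "0 0 25" --pt "0 0 25" --pt "0 0 10" --yaw '[0,0,0,0,0,0,0,0]' --gripper 0.3

```text
t: 18.42
ee_pos: [588.5, 245.8, 214.7]
orientation: [-0.049, 3.137, 0.002]
ft_force: [1.3, 0.3, 1.0]
width: 61.9
grasp_force: 0.0
```

play_rows --pt "8 -40 0" --pt "8 -40 0" --pt "8 -40 0" --pt "8 -40 0" --pt "8 -40 0" --pt "8 -40 -5" --pt "8 -40 -5" --pt "7 -40 -5" --yaw '[0,0,0,0,0,0,0,0]'

```text
t: 19.08
ee_pos: [650.3, -76.8, 196.4]
orientation: [-0.049, 3.141, -0.0]
ft_force: [0.9, 0.2, -0.8]
width: 61.5
grasp_force: 0.0
```

play_rows --pt "0 0 0" --pt "0 0 0" --pt "0 0 0" --pt "0 0 0" --yaw '[0,0,0,0]'

```text
t: 19.42
ee_pos: [649.9, -73.6, 196.6]
orientation: [0.051, -3.141, -0.0]
ft_force: [-0.3, -0.1, -0.2]
width: 61.2
grasp_force: 0.0
```

Run:
```python
from h import *
o=st(); p,T=shot('wrist')
for f in feet(p,T): print(*f)
```

```text
19.42 [649.9 -73.6 196.6] yaw [-0.032  0.999] F [-0.3 -0.1 -0.2] w 61.2 g 0.0
0.76 [656.5 -78.6] [653.9 -78. ] 18.9 [651. -78.] 160.8
```

play_rows --pt "3.5 -4 -20" --pt "0 0 -20" --pt "0 0 -13" --pt "0 0 -5.5" --pt "0 0 0" --yaw '[0,0,0,0,0]'

```text
t: 19.93
ee_pos: [652.6, -77.9, 136.7]
orientation: [0.051, -3.138, -0.001]
ft_force: [0.2, 0.5, 0.0]
width: 61.3
grasp_force: 0.0
```

play_rows --pt "0 0 0" --pt "0 0 0" --pt "0 0 0" --pt "0 0 0" --pt "0 0 0" --pt "0 0 0" --pt "0 0 0" --yaw '[0,0,0,0,0,0,0]' --gripper 1

```text
t: 20.52
ee_pos: [654.1, -78.8, 139.1]
orientation: [-0.049, 3.14, -0.0]
ft_force: [0.5, 1.4, 5.2]
width: 37.0
grasp_force: 30.0
```

play_rows --pt "0 0 33" --pt "0 0 33" --pt "-12 36 0" --pt "-12 36 0" --pt "-12 36 0" --pt "-12 36 0" --pt "-12 36 0" --pt "-12 36 0" --yaw '[0,0,0,0,0,0,0,0]'

```text
t: 21.18
ee_pos: [580.7, 138.5, 204.1]
orientation: [0.049, -3.141, 0.0]
ft_force: [0.5, 0.5, -0.6]
width: 37.2
grasp_force: 30.0
```

play_rows --pt "-13 36 0" --pt "-13 36 0" --pt "-12 34 0" --pt "0 0 0" --pt "0 0 0" --pt "0 0 0" --pt "0 0 -25" --pt "0 0 -15" --yaw '[0,0,0,0,0,0,0,0]'

```text
t: 21.85
ee_pos: [544.3, 241.6, 163.6]
orientation: [-0.046, 3.14, 0.0]
ft_force: [-0.1, -0.1, 0.2]
width: 37.1
grasp_force: 30.0
```

play_rows --pt "0 0 0" --pt "0 0 0" --pt "0 0 0" --yaw '[0,0,0]'

```text
t: 22.1
ee_pos: [544.5, 242.3, 164.9]
orientation: [-0.047, 3.14, 0.0]
ft_force: [0.5, 0.3, -0.6]
width: 37.5
grasp_force: 30.0
```

Run:
```python
from h import *
o=st(); p,T=shot('wrist'); held(p,T,o); save(p,'w7.png')
for l in models.landmark_of(p,'bay1'):print('bay',round(l['conf'],2),np.round(l['location']),at_z(p,T,*l['location'],142).round(1))
for f in feet(p,T,165,174): print(*f)
```

```text
22.1 [544.5 242.3 164.9] yaw [-0.03  1.  ] F [ 0.5  0.3 -0.6] w 37.5 g 30.0
held ((543.9692993164062, 241.92526245117188), 17.929513931274414)
bay 0.69 [284. 254.] [544.9 243.4 142. ]
0.8 [499.9 241.8] [506.1 241.8] 26.2 [498.8 242.5] 173.9
0.78 [558.9 242.6] [558.7 242.6] 31.8 [570.1 244.1] 174.0
0.65 [644.5 246.9] [630.1 247.3] 18.3 [623.4 246.8] 172.4
```

View pics/w7.png

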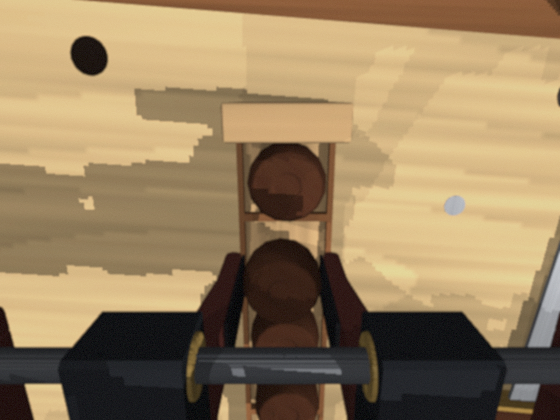

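Bay 1 is filled, with its foot upright at (287,181). The last held foot, at (283,280), is over bay 2. I'll lower it, then go to the weight.

play_rows --pt "-1 1 0" --pt "0 0 -6" --pt "0 0 -6.5" --pt "0 0 0" --pt "0 0 0" --yaw '[0,0,0,0,0]'

```text
t: 22.67
ee_pos: [542.1, 244.1, 150.9]
orientation: [0.05, -3.14, 0.001]
ft_force: [0.4, 0.1, -0.5]
width: 37.7
grasp_force: 30.0
```

play_rows --pt "0 0 0" --pt "0 0 0" --pt "0 0 0" --pt "0 0 0" --pt "0 0 0" --pt "0 0 25" --pt "0 0 25" --pt "0 0 25" --yaw '[0,0,0,0,0,0,0,0]' --gripper 0.3

```text
t: 23.33
ee_pos: [542.2, 244.0, 227.2]
orientation: [0.049, -3.14, 0.001]
ft_force: [0.2, 0.1, 0.1]
width: 61.4
grasp_force: 0.0
```

play_rows --pt "0 -40 0" --pt "0 -40 0" --pt "0 -40 0" --pt "0 -40 0" --pt "0 -40 0" --pt "0 -40 0" --pt "0 -40 0" --pt "0 -40 0" --yaw '[0,0,0,0,0,0,0,0]'

```text
t: 24.0
ee_pos: [542.3, -77.7, 227.0]
orientation: [-0.049, 3.141, -0.0]
ft_force: [1.0, 0.3, 0.2]
width: 61.7
grasp_force: 0.0
```

play_rows --pt "-4 -40 0" --pt "-4 -40 0" --pt "0 -40 0" --pt "0 -40 0" --pt "0 0 0" --pt "0 0 0" --pt "0 0 0" --pt "0 0 0" --yaw '[0,0,0,0,0,0,0,0]'

```text
t: 24.67
ee_pos: [534.5, -234.6, 226.6]
orientation: [0.051, -3.141, -0.001]
ft_force: [0.2, -0.1, 0.3]
width: 61.4
grasp_force: 0.0
```

```bash
cat > look.py <<'E'
from h import *
o=st(); p,T=shot('wrist'); save(p,'w8.png'); C=cloud(p,T); x,y,z=C[...,0],C[...,1],C[...,2]
for n,zz in(('weight',133),('weight_grip',181),('cover',133),('cover_near',131),('bench_edge',130)):
    for l in models.landmark_of(p,n)[:2]: print(n,round(l['conf'],2),np.round(l['location']),at_z(p,T,*l['location'],zz).round(1))
k=(np.hypot(x-535,y+240)<40)&(z>150)&(z<165); print('body',cv2.minEnclosingCircle(np.float32(C[k][:,:2])) if k.any() else 0)
k=(np.hypot(x-535,y+240)<40)&(z>180)&(z<197)&(p['pixels'][...,0]>90); print('handle',np.nanmedian(x[k]),np.nanmedian(y[k]),k.sum())
k=(p['pixels'].max(-1)<80)&(abs(z-132.5)<5)&(abs(y+245)<55)
n,lab,s,_=cv2.connectedComponentsWithStats(np.uint8(k)); i=1+s[1:,4].argmax(); print('cover',cv2.minAreaRect(np.float32(C[lab==i][:,:2])),s[i])
E
python3 look.py
```

```text
24.67 [ 534.5 -234.6  226.6] yaw [-0.032  0.999] F [ 0.2 -0.1  0.3] w 61.4 g 0.0
weight 0.83 [271. 217.] [ 536.6 -242.9  133. ]
weight_grip 0.56 [273. 242.] [ 536.7 -240.6  181. ]
weight_grip 0.44 [ 37. 193.] [ 509.8 -383.8  181. ]
cover_near 0.64 [260.  45.] [ 417.  -253.3  131. ]
body ((535.7772827148438, -241.83094787597656), 21.867122650146484)
handle 533.7944061680022 -241.86135206697296 706
cover ((535.4137573242188, -249.0093231201172), (236.07891845703125, 61.02156066894531), 2.60786509513855) [  213    45    92   302 20963]
```

View pics/w8.png

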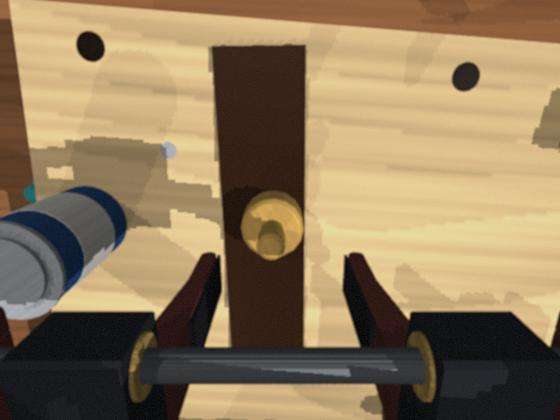

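The view shows the brass weight on the cover at (272,225) and the cover's near end at (260,45). The tin at (60,250) is well clear of the gripper.

play_rows --pt "1 -7 0" --pt "0 0 -25" --pt "0 0 -20" --pt "0 0 -12" --pt "0 0 -6" --pt "0 0 0" --pt "0 0 0" --yaw '[0,0,0,0,0,0,0]'

```text
t: 25.55
ee_pos: [535.9, -243.0, 164.0]
orientation: [-0.049, 3.141, -0.0]
ft_force: [0.5, -0.0, -0.6]
width: 61.7
grasp_force: 0.0
```

play_rows --pt "0 0 0" --pt "0 0 0" --pt "0 0 0" --pt "0 0 0" --pt "0 0 0" --pt "0 0 0" --pt "0 0 0" --pt "0 0 0" --yaw '[0,0,0,0,0,0,0,0]' --gripper 1

```text
t: 26.22
ee_pos: [535.6, -242.4, 163.7]
orientation: [0.049, -3.141, -0.001]
ft_force: [-0.7, 2.0, 1.0]
width: 17.1
grasp_force: 30.0
```

play_rows --pt "0 0 10" --pt "0 0 10" --pt "6 28 0" --pt "6 28 0" --pt "6 28 0" --pt "6 28 0" --pt "0 0 0" --pt "0 0 0" --yaw '[0,0,0,0,0,0,0,0]'

```text
t: 26.88
ee_pos: [559.9, -129.8, 184.3]
orientation: [-0.054, 3.141, -0.001]
ft_force: [-0.4, -0.4, -3.2]
width: 17.4
grasp_force: 30.0
```

play_rows --pt "0 0 -10" --pt "0 0 -8" --pt "0 0 -3" --pt "0 0 0" --pt "0 0 0" --yaw '[0,0,0,0,0]'

```text
t: 27.3
ee_pos: [559.2, -131.5, 162.1]
orientation: [0.048, -3.14, -0.0]
ft_force: [-0.0, 0.4, -4.4]
width: 17.5
grasp_force: 30.0
```

play_rows --pt "0 0 -1.5" --pt "0 0 0" --pt "0 0 0" --yaw '[0,0,0]'

```text
t: 27.55
ee_pos: [559.6, -131.0, 161.2]
orientation: [-0.049, 3.141, -0.0]
ft_force: [-0.7, 0.4, -4.4]
width: 17.2
grasp_force: 30.0
```

play_rows --pt "0 0 0" --pt "0 0 0" --pt "0 0 0" --pt "0 0 0" --pt "0 0 20" --pt "0 0 20" --pt "0 0 10" --pt "0 0 0" --yaw '[0,0,0,0,0,0,0,0]' --gripper 0.5

```text
t: 28.22
ee_pos: [561.3, -131.2, 213.8]
orientation: [-0.049, 3.136, -0.002]
ft_force: [0.3, -0.1, 0.3]
width: 43.9
grasp_force: 0.0
```

play_rows --pt "-3 -29 0" --pt "-3 -29 0" --pt "-3 -29 0" --pt "-3 -29 0" --pt "0 0 -25" --pt "0 0 -25" --pt "0 0 -18" --pt "0 0 0" --yaw '[0,0,0,0,0,0,0,0]' --gripper 1

```text
t: 28.88
ee_pos: [544.6, -245.7, 138.5]
orientation: [0.048, -3.134, -0.005]
ft_force: [-0.1, 0.6, -0.4]
width: 0.4
grasp_force: 0.0
```

play_rows --pt "0 0 0" --pt "0 0 0" --pt "0 0 -3" --pt "0 0 0" --pt "0 0 -2" --pt "0 0 0" --pt "0 0 0" --yaw '[0,0,0,0,0,0,0]'

```text
t: 29.47
ee_pos: [547.7, -246.8, 138.5]
orientation: [-0.049, 3.141, -0.0]
ft_force: [0.2, -0.4, -1.1]
width: 0.7
grasp_force: 0.0
```

Lowering in small steps until the force reads about 10 N.

play_rows --pt "0 0 -2" --pt "0 0 -1" --pt "0 0 0" --pt "0 0 0" --yaw '[0,0,0,0]'

```text
t: 29.8
ee_pos: [547.5, -246.8, 135.0]
orientation: [0.049, -3.141, -0.0]
ft_force: [-0.4, -0.5, 0.9]
width: 0.4
grasp_force: 0.0
```

play_rows --pt "0 0 -1" --pt "0 0 0" --pt "0 0 0" --yaw '[0,0,0]'

```text
t: 30.05
ee_pos: [547.6, -246.8, 134.1]
orientation: [0.049, -3.141, -0.0]
ft_force: [-0.6, 0.2, -0.6]
width: 0.5
grasp_force: 0.0
```

play_rows --pt "0 0 -1" --pt "0 0 0" --pt "0 0 0" --yaw '[0,0,0]'

```text
t: 30.3
ee_pos: [547.7, -246.9, 133.4]
orientation: [-0.049, 3.141, -0.0]
ft_force: [-0.2, 0.5, 2.7]
width: 0.1
grasp_force: 1.3
```

play_rows --pt "0 0 -0.6" --pt "0 0 0" --pt "0 0 0" --yaw '[0,0,0]'

```text
t: 30.55
ee_pos: [547.8, -246.9, 133.4]
orientation: [-0.049, 3.141, -0.0]
ft_force: [-2.9, 1.3, 7.8]
width: 0.3
grasp_force: 3.8
```

play_rows --pt "0 0 -0.5" --pt "0 0 0" --pt "0 0 0" --yaw '[0,0,0]'

```text
t: 30.8
ee_pos: [547.8, -246.9, 133.3]
orientation: [-0.049, 3.141, -0.0]
ft_force: [-3.0, 1.9, 12.0]
width: 0.7
grasp_force: 5.8
```

Contact at 12 N. I'll slide a short way towards the robot first.

play_rows --pt "-3 0 0" --pt "-4 0 0" --pt "-4 0 0" --pt "-4 0 0" --pt "-5 0 0" --pt "0 0 0" --pt "0 0 0" --yaw '[0,0,0,0,0,0,0]'

```text
t: 31.38
ee_pos: [529.0, -247.5, 133.3]
orientation: [-0.049, 3.138, -0.003]
ft_force: [1.7, -0.5, 7.7]
width: 0.4
grasp_force: 3.8
```

```bash
python3 look.py
```

```text
31.38 [ 529.  -247.5  133.3] yaw [-0.031  1.   ] F [ 1.7 -0.5  7.7] w 0.4 g 3.8
weight 0.8 [496. 328.] [ 558.9 -131.9  133. ]
body ((525.4420776367188, -248.02114868164062), 12.695125579833984)
handle nan nan 0
cover ((479.1522216796875, -251.49070739746094), (144.97775268554688, 61.465572357177734), 2.4937329292297363) [  199     0   152   311 38655]
  return np.nanmean(a, axis, out=out, keepdims=keepdims)
```

play_rows --pt "-3 0 -0.3" --pt "-5 0 0" --pt "-6 0 0" --pt "-6 0 0" --pt "-6 0 0" --pt "-6 0 0" --pt "-6 0 0" --pt "-2 0 0" --yaw '[0,0,0,0,0,0,0,0]'

```text
t: 32.35
ee_pos: [489.7, -247.9, 133.4]
orientation: [-0.049, 3.136, -0.004]
ft_force: [5.0, 0.6, 5.9]
width: 0.5
grasp_force: 3.2
```

```bash
cat > cov.py <<'E'
from h import *
import sys
o=st(); p,T=shot('top'); C=cloud(p,T); x,y,z=C[...,0],C[...,1],C[...,2]
print(models.landmark_of(p,'cover_near')[:2],[at_z(p,T,*l['location'],131).round(1) for l in models.landmark_of(p,'cover_near')[:2]])
k=(p['pixels'].max(-1)<62)&(abs(z-131)<7)&(abs(y+248)<50)&(x>280)
n,lab,s,_=cv2.connectedComponentsWithStats(np.uint8(k)); 
for i in 1+np.argsort(-s[1:,4])[:2]: print('cover',cv2.minAreaRect(np.float32(C[lab==i][:,:2])),s[i])
save(p,sys.argv[1])
E
python3 cov.py top1.png
```

```text
32.35 [ 489.7 -247.9  133.4] yaw [-0.031  1.   ] F [5.  0.6 5.9] w 0.5 g 3.2
[] []
cover ((584.0578002929688, -222.6622314453125), (43.23659133911133, 93.1543960571289), 62.75828552246094) [359 195  21  34 373]
cover ((783.4118041992188, -238.26348876953125), (1.4148534536361694, 10.410948753356934), 7.341114044189453) [371 130   5   1   5]
```

play_rows --pt "-2 0 -0.5" --pt "-5 0 0" --pt "-6 0 0" --pt "-6 0 0" --pt "-6 0 0" --pt "-6 0 0" --pt "-4 0 0" --pt "0 0 0" --yaw '[0,0,0,0,0,0,0,0]'

```text
t: 33.17
ee_pos: [455.3, -248.3, 133.3]
orientation: [-0.049, 3.134, -0.006]
ft_force: [3.0, 0.3, 10.8]
width: 0.6
grasp_force: 5.5
```

play_rows --pt "0 0 1" --pt "0 0 15" --pt "0 0 30" --pt "0 0 30" --pt "0 0 30" --pt "0 0 30" --pt "0 0 0" --pt "0 0 0" --yaw '[0,0,0,0,0,0,0,0]' --gripper 0

```text
t: 33.83
ee_pos: [453.1, -247.1, 268.6]
orientation: [-0.049, 3.139, -0.003]
ft_force: [0.6, -0.2, -0.7]
width: 50.2
grasp_force: 0.0
```

```bash
python3 look.py 2>/dev/null
```

```text
33.83 [ 453.1 -247.1  268.6] yaw [-0.031  1.   ] F [ 0.6 -0.2 -0.7] w 50.2 g 0.0
weight 0.91 [103. 235.] [ 491.6 -407.8  133. ]
weight 0.83 [414.  67.] [ 342.5 -148.4  133. ]
weight_grip 0.96 [249.  28.] [ 327.1 -272.1  181. ]
weight_grip 0.78 [ 83. 251.] [ 485.2 -399.3  181. ]
cover 0.94 [280. 202.] [ 454.9 -249.2  133. ]
cover_near 0.81 [276.  38.] [ 325.5 -256.4  131. ]
body 0
handle nan nan 0
cover ((455.253173828125, -249.63555908203125), (261.8150634765625, 61.09797286987305), 2.908193826675415) [  236    37    81   293 20329]
```

View pics/w8.png

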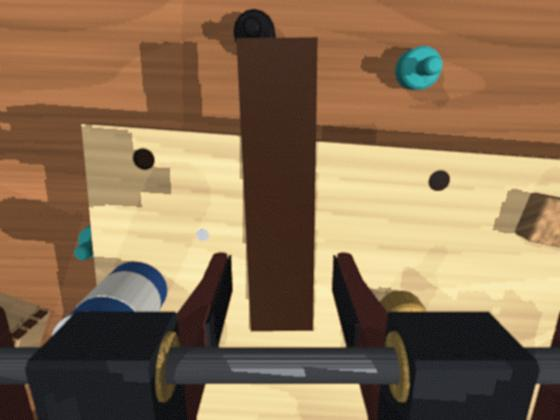

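The view shows the cover overhanging the edge, its near end at (278,38) and the edge at about row 140. The black look-alike lies below on the table at (255,25). I'll grip the overhang across its width.

play_rows --pt "-25 -2 0" --pt "-25 -2 0" --pt "-25 -2 -20" --pt "0 0 -25" --pt "0 0 -25" --pt "0 0 0" --pt "0 0 0" --pt "0 0 0" --yaw '[0.6,0.5,0,0,0,0,0,0]'

```text
t: 34.8
ee_pos: [378.1, -253.1, 197.8]
orientation: [-0.08, 3.14, -0.0]
ft_force: [-0.6, 0.2, 0.2]
width: 88.0
grasp_force: 0.0
```

```bash
python3 look.py 2>/dev/null
python3 - <<'E'
from h import *
p,T=shot('wrist'); C=cloud(p,T); g=p['pixels'].max(-1)
for c in (120,200,400,450): 
    col=C[:,c,2]; r=[i for i in range(1,419) if col[i]>122 and col[i]<140]; print(c,r[0] if r else 0, C[r[0],c].round(1) if r else 0)
E
```

```text
34.8 [ 378.1 -253.1  197.8] yaw [-0.051  0.999] F [-0.6  0.2  0.2] w 88.0 g 0.0
weight 0.76 [433. 148.] [ 319.2 -160.   133. ]
weight 0.66 [258. 108.] [ 300.6 -271.7  133. ]
cover 0.74 [282. 326.] [ 455.8 -249.6  133. ]
cover_near 0.57 [283. 149.] [ 325.  -255.2  131. ]
body 0
handle nan nan 0
cover ((399.83721923828125, -252.36598205566406), (149.80320739746094, 61.56604766845703), 2.7160675525665283) [  235   150    95   197 17022]
120 238 [ 395.8 -369.3  122.2]
200 246 [ 398.1 -311.3  124.5]
400 262 [ 404.3 -164.8  122.1]
450 267 [ 405.4 -128.6  124.5]
```

play_rows --pt "0 0 -20" --pt "0 0 -20" --pt "0 0 -20" --pt "0 0 -15" --pt "0 0 -10" --pt "0 0 0" --pt "0 0 0" --yaw '[0,0,0,0,0,0,0]'

```text
t: 35.73
ee_pos: [377.6, -252.8, 112.3]
orientation: [0.079, -3.14, -0.001]
ft_force: [-0.1, -0.1, 0.4]
width: 87.7
grasp_force: 0.0
```

play_rows --pt "0 0 0" --pt "0 0 0" --pt "0 0 0" --pt "0 0 0" --pt "0 0 0" --pt "0 0 0" --pt "0 0 0" --pt "0 0 0" --yaw '[0,0,0,0,0,0,0,0]' --gripper 1

```text
t: 36.4
ee_pos: [377.9, -253.0, 112.6]
orientation: [-0.079, 3.14, -0.001]
ft_force: [0.1, 0.3, 3.7]
width: 61.2
grasp_force: 30.0
```

play_rows --pt "0 0 5" --pt "0 0 8" --pt "0 0 12" --pt "0 0 15" --pt "0 0 15" --pt "0 0 15" --pt "0 0 15" --pt "0 0 15" --yaw '[0,0,0,0,0,0,0,0]'

```text
t: 37.07
ee_pos: [377.3, -252.6, 213.5]
orientation: [0.079, -3.14, -0.0]
ft_force: [-0.2, 0.4, -2.6]
width: 61.2
grasp_force: 30.0
```

```bash
cat > chk.py <<'E'
from h import *
import sys
o=st(); p,T=shot('wrist'); C=cloud(p,T); zc=o['ee_pos'][2]+20.5; x,y,z=C[...,0],C[...,1],C[...,2]
k=(p['pixels'].max(-1)<100)&(abs(z-zc)<14); k=cv2.morphologyEx(np.uint8(k),cv2.MORPH_OPEN,np.ones((9,9)))
n,lab,s,_=cv2.connectedComponentsWithStats(k)
for i in 1+np.argsort(-s[1:,4])[:3]:
    q=C[lab==i]; A=np.c_[q[:,:2]-q[:,:2].mean(0),np.ones(len(q))]; c=np.linalg.lstsq(A,q[:,2],rcond=None)[0]
    print(s[i],cv2.minAreaRect(np.float32(q[:,:2])),'z',c.round(3))
save(p,sys.argv[1])
p,T=shot('top'); save(p,'t_'+sys.argv[1])
for f in feet(p,T,162,174): print(*f)
E
python3 chk.py c1.png
```

```text
37.07 [ 377.3 -252.6  213.5] yaw [-0.051  0.999] F [-0.2  0.4 -2.6] w 61.2 g 30.0
[  192   178   181   169 24580] ((365.20343017578125, -253.56298828125), (82.78565979003906, 77.81704711914062), 2.8018577098846436) z [-9.00000e-03  2.00000e-03  2.34802e+02]
[ 221  384  121   36 4131] ((439.57733154296875, -249.94166564941406), (25.1544189453125, 60.3647346496582), 3.7530531883239746) z [-1.70000e-02  1.00000e-03  2.33712e+02]
0.61 [589.7 253.9] [590.4 252.6] 30.9 [589.1 246. ] 173.8
0.57 [546.  241.6] [546.  240.5] 31.8 [547.1 244.1] 173.9
0.51 [494.4 244.1] [494.1 241.6] 31.9 [498.  243.1] 173.8
0.49 [630.  245.9] [623.9 247.4] 25.6 [628.1 247.5] 173.6
```

View pics/t_c1.png

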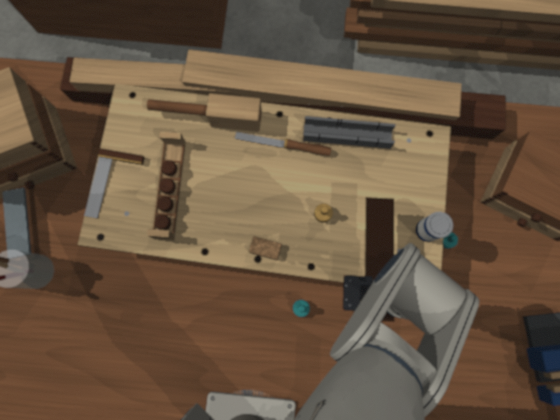

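The top view shows all four feet upright in bays 1 to 4, at (163,222), (165,203), (167,186) and (169,168). The cover is held level at (380,240), and the weight stands at (323,213). I'll carry the cover to the rack.

play_rows --pt "4 16 0" --pt "8 30 0" --pt "8 31 0" --pt "8 32 0" --pt "8 32 0" --pt "8 32 0" --pt "8 32 0" --pt "8 32 0" --yaw '[-0.6,-0.6,0,0,0,0,0,0]'

```text
t: 37.88
ee_pos: [436.9, -14.2, 211.3]
orientation: [0.046, -3.139, -0.0]
ft_force: [0.6, -0.5, -2.7]
width: 61.4
grasp_force: 30.0
```

play_rows --pt "8 32 0" --pt "8 32 0" --pt "8 32 0" --pt "8 32 0" --pt "9 32 0" --pt "9 32 0" --pt "9 30 0" --pt "9 24 0" --yaw '[0,0,0,0,0,0,0,0]'

```text
t: 38.55
ee_pos: [505.0, 232.2, 210.9]
orientation: [0.048, -3.139, 0.001]
ft_force: [-0.1, -0.2, -1.4]
width: 61.0
grasp_force: 30.0
```

play_rows --pt "4 13 0" --pt "0 0 0" --pt "0 0 0" --pt "0 0 0" --pt "0 0 0" --yaw '[0,0,0,0,0]'

```text
t: 38.97
ee_pos: [509.0, 241.8, 212.0]
orientation: [0.045, -3.14, 0.001]
ft_force: [-0.6, -0.2, -1.4]
width: 61.3
grasp_force: 30.0
```

```bash
python3 chk.py c2.png
```

```text
38.97 [509.  241.8 212. ] yaw [-0.028  1.   ] F [-0.6 -0.2 -1.4] w 61.3 g 30.0
[  197   178   176   169 24492] ((496.94781494140625, 241.20851135253906), (82.89875793457031, 77.68773651123047), 1.49418306350708) z [-1.00000e-02  4.00000e-03  2.33225e+02]
[ 221  384  122   36 4260] ((571.4080810546875, 242.8970947265625), (24.94938850402832, 61.36146545410156), 2.025278091430664) z [-1.80000e-02 -1.00000e-03  2.32118e+02]
```

View pics/c2.png

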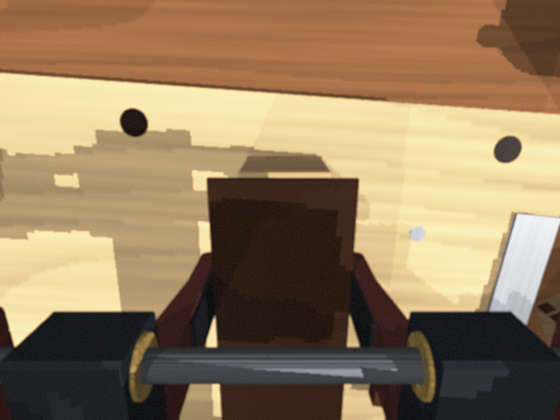

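The cover is held straight over the rack. Its near end at (283,178) overhangs the near block by about the right 6 mm. I'll lower it now.

play_rows --pt "0 1.3 0" --pt "0 0 -10" --pt "0 0 -12" --pt "0 0 -10" --pt "0 0 -4" --pt "0 0 0" --pt "0 0 0" --pt "0 0 0" --yaw '[0.2,0,0,0,0,0,0,0]'

```text
t: 39.78
ee_pos: [509.8, 244.6, 176.3]
orientation: [-0.052, 3.141, 0.0]
ft_force: [-0.0, -0.3, 0.0]
width: 61.1
grasp_force: 30.0
```

play_rows --pt "0 0 -2" --pt "0 0 0" --pt "0 0 -1" --pt "0 0 0" --pt "0 0 0" --yaw '[0,0,0,0,0]'

```text
t: 40.2
ee_pos: [509.6, 244.5, 173.4]
orientation: [-0.052, 3.141, 0.0]
ft_force: [-0.1, -0.2, -0.8]
width: 61.4
grasp_force: 30.0
```

```bash
python3 chk.py c3.png
```

```text
40.2 [509.6 244.5 173.4] yaw [-0.033  0.999] F [-0.1 -0.2 -0.8] w 61.4 g 30.0
[  197   177   176   170 24602] ((497.5718078613281, 243.7054443359375), (83.13313293457031, 77.82904815673828), 1.9933676719665527) z [-8.0000e-03  3.0000e-03  1.9464e+02]
[ 221  384  121   36 4216] ((571.932373046875, 245.66429138183594), (24.87708854675293, 61.42972946166992), 1.7640323638916016) z [-2.00000e-02  0.00000e+00  1.93579e+02]
[346 179  12   9 108] ((457.5328063964844, 270.86376953125), (3.7879698276519775, 5.269628047943115), 1.1820483207702637) z [-1.18000e-01 -1.20000e-01  1.95035e+02]
```

play_rows --pt "0 -1 -1.5" --pt "0 0 0" --pt "0 0 -1" --pt "0 0 0" --pt "0 0 0" --yaw '[0,0,0,0,0]'

```text
t: 40.77
ee_pos: [509.6, 243.5, 170.9]
orientation: [-0.052, 3.141, -0.0]
ft_force: [0.1, 0.0, 1.4]
width: 61.4
grasp_force: 30.0
```

play_rows --pt "0 0 -0.5" --pt "0 0 0" --pt "0 0 0" --yaw '[0,0,0]'

```text
t: 41.02
ee_pos: [509.7, 243.4, 170.8]
orientation: [-0.052, 3.141, -0.0]
ft_force: [-2.3, -1.4, 6.2]
width: 61.6
grasp_force: 30.0
```

play_rows --pt "0 0 0" --pt "0 0 0" --pt "0 0 0" --pt "0 0 0" --pt "0 0 0" --pt "0 0 10" --pt "0 0 20" --pt "0 0 30" --yaw '[0,0,0,0,0,0,0,0]' --gripper 0

```text
t: 41.68
ee_pos: [508.1, 242.8, 229.2]
orientation: [0.052, -3.137, 0.003]
ft_force: [0.8, 0.3, -0.1]
width: 87.6
grasp_force: 0.0
```

play_rows --pt "0 -20 20" --pt "3 -37 0" --pt "6 -39 0" --pt "7 -39 0" --pt "7 -39 0" --pt "7 -39 0" --pt "7 -39 0" --pt "7 -39 0" --yaw '[0,0,0,0,0,0,0,0]'

```text
t: 42.35
ee_pos: [553.7, -49.5, 251.3]
orientation: [-0.052, 3.14, -0.0]
ft_force: [0.3, 0.3, 0.5]
width: 88.2
grasp_force: 0.0
```

play_rows --pt "3 -37 0" --pt "3 -37 0" --pt "0 -10 0" --pt "0 0 0" --pt "0 0 0" --pt "0 0 0" --pt "0 0 0" --yaw '[0,0,0,0,0,0,0]' --gripper 0.4

```text
t: 42.93
ee_pos: [559.5, -129.9, 250.4]
orientation: [0.055, -3.141, -0.0]
ft_force: [-0.3, 0.4, -0.0]
width: 52.8
grasp_force: 0.0
```

Run:
```python
from h import *
o=st(); p,T=shot('wrist'); C=cloud(p,T); x,y,z=C[...,0],C[...,1],C[...,2]
k=(np.hypot(x-560,y+131)<45)&(z>147)&(z<164); print('body',cv2.minEnclosingCircle(np.float32(C[k][:,:2])),k.sum())
k=(np.hypot(x-560,y+131)<40)&(z>178)&(z<197); print('handle',np.nanmedian(x[k]),np.nanmedian(y[k]),k.sum())
p,T=shot('top'); C=cloud(p,T); x,y,z=C[...,0],C[...,1],C[...,2]; save(p,'t9.png')
k=(abs(z-191)<7)&(abs(y-245)<60)&(x<740)&(p['pixels'].max(-1)<90)
q=C[k]; print('cover',cv2.minAreaRect(np.float32(q[:,:2])),k.sum()); A=np.c_[q[:,:2]-q[:,:2].mean(0),np.ones(len(q))]; print(np.linalg.lstsq(A,q[:,2],rcond=None)[0].round(3))
print([(l['conf'],at_z(p,T,*l['location'],188).round(1)) for l in models.landmark_of(p,'cover')])
```

```text
42.93 [ 559.5 -129.9  250.4] yaw [-0.035  0.999] F [-0.3  0.4 -0. ] w 52.8 g 0.0
body ((559.8524169921875, -131.21527099609375), 21.877845764160156) 1806
handle 557.9210818993273 -131.26227688140455 573
cover ((588.09130859375, 246.8988037109375), (262.0113830566406, 62.72441101074219), 1.5468801259994507) 2885
[-1.00000e-03  1.00000e-03  1.90383e+02]
[(0.85, array([581.1, 244. , 188. ]))]
```

View pics/t9.png

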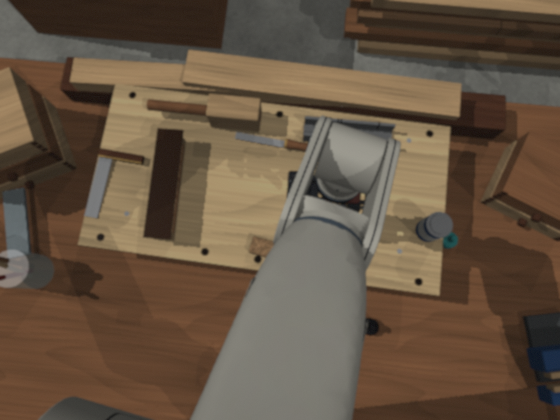

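The top view shows the cover level and squarely on the rack at (165,184), about 1.5 mm off the rack's middle. No foot is lying loose on the visible bench. I'll fetch the weight.

play_rows --pt "0.5 -1.3 -25" --pt "0 0 -25" --pt "0 0 -20" --pt "0 0 -13" --pt "0 0 -6" --pt "0 0 0" --pt "0 0 0" --yaw '[0,0,0,0,0,0,0]'

```text
t: 43.67
ee_pos: [560.4, -132.5, 161.6]
orientation: [-0.053, 3.141, -0.0]
ft_force: [0.2, -0.2, 0.0]
width: 52.5
grasp_force: 0.0
```

play_rows --pt "0 0 0" --pt "0 0 0" --pt "0 0 0" --pt "0 0 0" --pt "0 0 0" --pt "0 0 0" --pt "0 0 0" --pt "0 0 0" --yaw '[0,0,0,0,0,0,0,0]' --gripper 1

```text
t: 44.33
ee_pos: [560.2, -132.5, 161.5]
orientation: [-0.052, 3.141, 0.001]
ft_force: [-0.4, 4.5, 4.6]
width: 17.4
grasp_force: 29.9
```

play_rows --pt "0 0 10" --pt "0 0 20" --pt "0 0 30" --pt "0 0 28" --pt "3 20 0" --pt "3 30 0" --pt "3 36 0" --pt "3 36 0" --yaw '[0,0,0,0,0,0,0,0]'

```text
t: 45.0
ee_pos: [571.6, -10.4, 249.4]
orientation: [0.049, -3.141, 0.001]
ft_force: [0.3, 0.3, -4.8]
width: 17.5
grasp_force: 29.9
```

play_rows --pt "3 36 0" --pt "3 36 0" --pt "3 36 0" --pt "3 36 0" --pt "3 36 0" --pt "1 34 0" --pt "0 24 0" --pt "0 18 0" --yaw '[0,0,0,0,0,0,0,0]'

```text
t: 45.67
ee_pos: [587.6, 247.2, 248.9]
orientation: [0.055, -3.14, 0.001]
ft_force: [1.3, -0.3, -4.3]
width: 17.5
grasp_force: 29.9
```

play_rows --pt "0 0 0" --pt "0 0 0" --pt "0 0 -10" --pt "0 0 -8" --pt "0 0 -4" --pt "0 0 0" --pt "0 0 0" --yaw '[0,0,0,0,0,0,0]'

```text
t: 46.25
ee_pos: [587.9, 244.3, 226.6]
orientation: [0.05, -3.14, 0.001]
ft_force: [0.9, -0.1, -4.0]
width: 17.3
grasp_force: 29.9
```

play_rows --pt "0 1 -2" --pt "0 0 -1" --pt "0 0 0" --pt "0 0 0" --pt "0 0 0" --yaw '[0,0,0,0,0]'

```text
t: 46.67
ee_pos: [588.2, 246.3, 224.5]
orientation: [-0.052, 3.141, 0.0]
ft_force: [-0.1, 0.2, -4.4]
width: 17.2
grasp_force: 29.9
```

play_rows --pt "0 0 -1" --pt "0 0 0" --pt "0 0 0" --yaw '[0,0,0]'

```text
t: 46.92
ee_pos: [588.1, 246.2, 223.2]
orientation: [0.052, -3.141, 0.0]
ft_force: [0.1, -0.6, -4.3]
width: 17.1
grasp_force: 29.9
```

play_rows --pt "0 0 -1" --pt "0 0 0" --pt "0 0 0" --yaw '[0,0,0]'

```text
t: 47.17
ee_pos: [588.2, 246.3, 222.6]
orientation: [-0.052, 3.141, 0.0]
ft_force: [-0.2, 0.6, -1.5]
width: 17.6
grasp_force: 29.9
```

play_rows --pt "0 0 -0.3" --pt "0 0 0" --pt "0 0 0" --yaw '[0,0,0]'

```text
t: 47.42
ee_pos: [588.3, 246.3, 222.5]
orientation: [-0.052, 3.141, 0.001]
ft_force: [-1.1, 0.5, 1.4]
width: 17.1
grasp_force: 29.9
```

The weight rests on the cover. I'll release it, rise, move aside and check.

play_rows --pt "0 0 0" --pt "0 0 0" --pt "0 0 0" --pt "0 0 0" --pt "0 0 0" --pt "0 0 15" --pt "0 0 30" --pt "0 0 30" --yaw '[0,0,0,0,0,0,0,0]' --gripper 0.4

```text
t: 48.08
ee_pos: [587.3, 245.8, 296.5]
orientation: [0.052, -3.138, 0.002]
ft_force: [0.3, 0.3, 0.1]
width: 52.5
grasp_force: 0.0
```

play_rows --pt "0 -30 10" --pt "0 -40 0" --pt "0 -40 0" --pt "0 -40 0" --pt "0 -40 0" --pt "0 -40 0" --pt "0 0 0" --pt "0 0 0" --yaw '[0,0,0,0,0,0,0,0]'

```text
t: 48.75
ee_pos: [588.1, 14.2, 307.1]
orientation: [-0.046, 3.141, 0.0]
ft_force: [0.5, 0.4, -0.1]
width: 52.6
grasp_force: 0.0
```

Run:
```python
from h import *
o=st()
p,T=shot('top'); C=cloud(p,T); x,y,z=C[...,0],C[...,1],C[...,2]
k=(abs(z-191)<7)&(abs(y-245)<60)&(x<740)&(p['pixels'].max(-1)<90)
q=C[k]; print('cover',cv2.minAreaRect(np.float32(q[:,:2])),k.sum()); A=np.c_[q[:,:2]-q[:,:2].mean(0),np.ones(len(q))]; print(np.linalg.lstsq(A,q[:,2],rcond=None)[0].round(3))
k=(np.hypot(x-588,y-246)<40)&(z>208)&(z<226); print('body',cv2.minEnclosingCircle(np.float32(C[k][:,:2])),k.sum())
k=(np.hypot(x-588,y-246)<40)&(z>240)&(z<258); print('handle',np.nanmedian(x[k]),np.nanmedian(y[k]),np.nanmax(z[k]),k.sum())
b=cv2.resize(p['pixels'][80:300,70:350],(560,440)); 
p,T=shot('scene'); a=cv2.resize(p['pixels'][170:310,320:480],(640,560),interpolation=cv2.INTER_CUBIC)
cv2.imwrite('pics/fin.png',cv2.cvtColor(a,cv2.COLOR_RGB2BGR))
print([(round(l['conf'],2),np.round(l['location'])) for l in models.landmark_of(p,'foot1')])
```

```text
48.75 [588.1  14.2 307.1] yaw [-0.029  1.   ] F [ 0.5  0.4 -0.1] w 52.6 g 0.0
cover ((588.1748046875, 246.28892517089844), (262.0767517089844, 62.25699234008789), 1.3754502534866333) 2562
[-1.00000e-03 -1.00000e-03  1.90392e+02]
body ((588.7807006835938, 248.1787567138672), 22.248552322387695) 221
handle 587.599339200903 246.74771393662928 250.5662280345516 54
[]
```

View pics/fin.png

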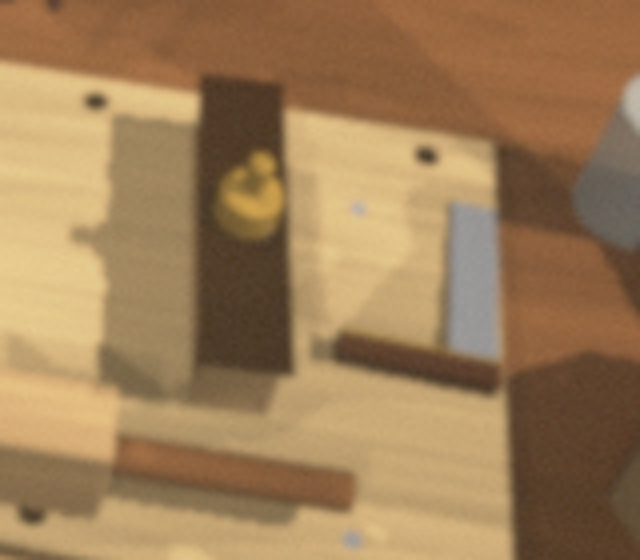

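The crop shows the cover squarely on the rack and the brass weight upright at its middle, around (250,205). I have no picture views left, so I'll check the feet under the cover by depth from this side.

Run:
```python
from h import *
p,T=shot('wrist'); C=cloud(p,T); x,y,z=C[...,0],C[...,1],C[...,2]
s=np.where(abs(x-588)<130, y-(245+0.03*(x-587)), 99)
k=(s>-26)&(s<20)&(z>151)&(z<172)&(p['pixels'].max(-1)<120)
h=np.histogram(x[k],bins=np.arange(460,720,10)); print(k.sum()); print([(int(b),int(n)) for b,n in zip(h[1],h[0])])
for c in(498.5,542.5,587,631,674.5):
    m=k&(abs(x-c)<21)
    print(c,m.sum(),[ (round(float(np.nanmin(x[m])),1),round(float(np.nanmax(x[m])),1),round(float(np.nanmin(y[m])),1),round(float(np.nanmin(z[m])),1))] if m.any() else '')
```

```text
2317
[(460, 164), (470, 182), (480, 103), (490, 195), (500, 187), (510, 57), (520, 46), (530, 171), (540, 174), (550, 95), (560, 10), (570, 147), (580, 172), (590, 112), (600, 9), (610, 65), (620, 144), (630, 110), (640, 28), (650, 0), (660, 0), (670, 0), (680, 0), (690, 137), (700, 9)]
498.5 542 [(480.7, 516.6, 222.3, 151.0)]
542.5 486 [(525.1, 559.6, 223.7, 151.1)]
587 450 [(568.1, 602.7, 224.9, 151.1)]
631 347 [(613.3, 646.9, 227.5, 151.1)]
674.5 0
```

```bash
python3 -c "
from workcell import ticket
print(ticket.close_job())"
```

```text
the job is handed in; nothing more can be done
None
```

The job is handed in at about 49 s of the 210 s allowed: all four feet present stand in bays 1 to 4, the cover lies level on both end blocks about 2 mm off centre, and the brass weight stands upright on its middle; no verdict was shown.

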